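# Fetch the ramekin from behind the tablet tins

### The job

A small white ramekin has been left in the grey storage tray behind the three tins: first clear all three tins out of the way, standing upright together on the dark ribbed rubber mat, and only then set the ramekin down, without dropping it, upright and centred on the white disc in the green wash crate. Then put the tins back in the tray, each upright and centred on the pad of its own colour (they may have stood mixed up before). Leave the amber glass tumbler standing where it is.

Things in the scene. Friction and masses are not known exactly. Their poses are not given: they have to be found in the camera images.
- red_tin: upright round metal tin with a red lid and a red band round its side, 50 mm diameter, 130 mm tall, straight-sided, 0.15 to 0.4 kg; loose; origin: centre of its underside, z up along the tin
- blue_tin: upright round metal tin with a blue lid and a blue band round its side, 50 mm diameter, 130 mm tall, straight-sided, 0.15 to 0.4 kg; loose; origin: centre of its underside, z up along the tin
- yellow_tin: upright round metal tin with a yellow lid and a yellow band round its side, 50 mm diameter, 130 mm tall, straight-sided, 0.15 to 0.4 kg; loose; origin: centre of its underside, z up along the tin
- red_pad: flat round red pad fixed in the light grey storage tray, 70 mm diameter, 3 mm thick; origin: centre of its underside, 4 mm above the work surface, so its top is 7 mm above the work surface. At the start one of the tins, not always the one of its colour, stands on it and leaves a red ring to be seen. The three pad centres lie around the ramekin, about 64 mm from it: left, right and on the robot's side; the two nearest pads are 90 mm apart
- blue_pad: flat round blue pad fixed in the light grey storage tray, 70 mm diameter, 3 mm thick; origin: centre of its underside, 4 mm above the work surface, so its top is 7 mm above the work surface. At the start one of the tins, not always the one of its colour, stands on it and leaves a blue ring to be seen. The three pad centres lie around the ramekin, about 64 mm from it: left, right and on the robot's side; the two nearest pads are 90 mm apart
- yellow_pad: flat round yellow pad fixed in the light grey storage tray, 70 mm diameter, 3 mm thick; origin: centre of its underside, 4 mm above the work surface, so its top is 7 mm above the work surface. At the start one of the tins, not always the one of its colour, stands on it and leaves a yellow ring to be seen. The three pad centres lie around the ramekin, about 64 mm from it: left, right and on the robot's side; the two nearest pads are 90 mm apart
- ramekin: small open white ceramic pot, 54 mm outer diameter (straight from 10 mm up), 44 mm tall, wall 4 mm, 0.12 kg; loose, hemmed in by the three tins, standing on the tray's floor 4 mm above the work surface (the light grey tray, 190 x 260 mm, has a rim 12 mm high); origin: centre of its underside, z up. With the tins gone it has at least 45 mm clear on either side along world y at tray-floor level (pads 3 mm high aside)
- mat: black ribbed rubber draining mat lying fixed on the work surface, to the left or right of the tray, 300 x 150 mm, 4 mm thick; origin: centre of its underside; its x axis is along the 300 mm side, y along the 150 mm side; empty at the start
- crate: low green wash crate fixed on the work surface, on the other side of the tray from the mat, 190 (its x) x 165 (its y) mm outside, walls 5 mm thick and 30 mm high, open on top, empty; in its middle a white round disc, 76 mm diameter, whose top is 8 mm above the work surface; origin: centre of its underside, directly below the disc's centre
- tumbler: amber glass tumbler, 54 mm diameter at the rim, 90 mm tall, standing in the tray's corner on the robot's side and to the robot's left, near the tins; to be left standing where it is (a touch that shifts it a few mm does no harm); origin: centre of its underside, z up

How it is judged:
By the outcome, as a careful person would: the job done as asked, in the order asked, and still so for the second after the job is handed in, with the robot touching nothing.
It also fails if it takes over 131 s, if anything falls off the work surface, if the arm or the gripper's body presses on something with over 40 N, if the wrist force passes 120 N, or if a joint passes its speed limit or range.

### The arm

A 7-joint arm with a two-finger parallel gripper is mounted at the origin on the work surface. World frame = base frame: x ahead of the robot, y to its left, z up, the work surface at z = 0. Lengths are in mm, angles in rad, forces in N, time in s.
With the tool pointing down it reaches from about 400 to 850 mm from the base axis. Payload 10.4 kg.
Tool frame: the origin (TCP) lies on the centre line of the jaws, within the pads' length; the fingertips stand 25 mm ahead of it and the grasp point (between the pads) lies 6 mm ahead of it; z points along the fingers, y is the direction in which the jaws open and shut (so a half turn about z gives the same grasp; the last joint's range is limited). The gripper opens to 87 mm and grips with 3 to 60 N. Pads are 19 mm wide; open, the fingers measure 117 mm over their backs; the gripper's body (75 mm by 190 mm) begins 51 mm behind the grasp point.
Start: joints at [1.238, 0.332, -0.065, 1.46, 0.022, 1.35, -0.088], TCP at [190.563, -595.26, 247.576] pointing down, gripper open.
Joint ranges: [-2.6, 2.6], [-0.5, 2.12], [-1.47, 1.34], [0.16, 2.42], [-1.27, 4.41], [0.06, 2.06], [-2.6, 2.6]. Speed limits (rad/s): [2.22, 2.22, 2.79, 2.79, 3.14, 3.14, 3.14].

### API

Orientations are given as a unit quaternion [x, y, z, w].
In Python, from bench import arm gives the robot as it stands.
- The arm moves only by the tool carry_out, never from a script. Its argument "deltas" is a list of rows, each an object with "offset": the shift along the tool's x, y, z in mm, a list of three; "angular": the turn, a rotation vector about the tool's x, y, z in units of 5 degrees (1.0 is 5 degrees), a list of three. A call has 1 to 12 rows; each row shifts and turns the pose as measured when the row begins, along the tool's axes as they then stand; what a row does not reach is not made up. A row lasts 1/10 s, in which the tool goes at most 50 mm and 8.59 degrees, less where a joint would pass 70% of its speed; a pose out of reach is approached as far as the arm can. A call is refused whole if a number of a shift passes 50 or a number of a turn 1, either way. A call with a gripper value outside its range is refused whole. "grip" is the finger opening in mm, from 0 to 87, set as the call begins (left out, the last holds). The fingers move at their own pace and stop on an object; the grip force is fixed at half the most. Time passes only in rows, so rows that do not move let the fingers close. It gives the time, the measured TCP pose, the force and the opening at its end, in the units of the state.
- arm.read_state(): the state, without advancing time (a new reading comes with each control period).
- arm.capture(name): name is "scene" or "top"; returns a dict with "image" (420x560x3 uint8, blue, green, red), "intrinsics" (3x3 intrinsics, pixels), "rvec" (rotation vector, rad) and "tvec" (3), from world to camera coordinates, as OpenCV has them. Camera axes: x right, y down, z forward; pixel columns grow to the right and rows downward; lengths in mm; the calibration is good to about 2 mm. A picture is of the moment at which its call begins. There is no depth.
- arm.close_job(): hands the job in, once; it reports no verdict.
Trained networks look in the newest picture that a camera, given by its name, has taken for a name from the list of things; names that differ only in an ending like _2 or _b are one class to them, and where a whole thing is asked for, a point or a joint stands for the part that bears it (a point fixed in the world has none). Each returns a list of dicts, best first, with "p" (0 to 1); they miss things now and then, are a little off and sometimes report something else, mostly with a low value. They report only what shows in the picture. A call takes as long as a camera call.
- arm.masks_of(camera, label): "region" (420x560 bool, what is visible of it) and "bbox" ([left, top, width, height] in pixels, round what is visible of it).
- arm.pinpoint(camera, label): "pixel" ([column, row] in pixels: a listed point, or the origin of a listed thing).
The state is a dict: "time": time; "joint_pos": joint angles; "joint_vel": joint speeds; "joint_efforts": joint torques, N m; "eef_pos": TCP position; "tool_rot": TCP orientation; "ft_force": force on the tool from outside, world axes, zero at the start; "moment": the same for the moment, N m; "grip_width": finger opening in mm.
Only numpy, scipy, OpenCV 4.12 (cv2) and the standard library are available. Lean on these libraries where they do the work, as an engineer would, in place of code of your own. Each camera call takes 0.05 s, during which the arm holds its last target.

## Working session

There is one attempt and no reset: what is moved stays moved. The work goes in short steps, Python scripts to look and compute and a tool call to move; the robot and the scene stay as the last step left them, time stands still between calls to the robot, and variables do not carry over. Pictures are saved under pics/ and viewed, and the job is handed in when it is done.

Besides the shell and the picture viewer there is one more tool, called in YAML: its name, and indented under it one key for each argument. carry_out: Moves the arm, as the interface text tells. Its arguments: {"type":"object","properties":{"deltas":{"type":"array"},"grip":{"type":"number"}},"required":["deltas"]}

```bash
mkdir -p pics; ls; python3 - <<'E'
from bench import arm
import cv2
s=arm.read_state()
for k,v in s.items(): print(k,v)
for c in("scene","top"):
    d=arm.capture(c); cv2.imwrite(f"pics/{c}0.png",d["image"]); print(c,d["intrinsics"],d["rvec"],d["tvec"])
E
```

```text
pics
time 0.0
joint_pos [ 1.23836372  0.33288601 -0.06467364  1.46091953  0.02163036  1.34991031
 -0.08853692]
joint_vel [ 2.64108351e-04  9.93720949e-05 -1.16129784e-03  4.10600451e-04
 -5.25687720e-05  1.01525795e-04  3.92888632e-04]
joint_efforts [-1.24270522e-03 -6.23253393e+01  2.40046339e-02 -3.89886689e+01
 -6.13275007e-02  3.98778473e-02  1.89715565e-04]
eef_pos [ 190.42862699 -594.92028723  246.75543692]
tool_rot [ 9.88026869e-01  1.54280258e-01 -1.61100836e-04 -6.95153750e-04]
ft_force [-0.18908807 -0.17513342  0.16955837]
moment [-0.02182806 -0.01301872  0.0093499 ]
grip_width 86.7812689692567
scene [[501.21396693   0.         279.41177534]
 [  0.         501.21396693 202.43838647]
 [  0.           0.           1.        ]] [ 2.08972677  1.42069696 -0.48085856] [-216.38387921 -383.57323765 1376.82358546]
top [[516.20478785   0.         272.6522239 ]
 [  0.         516.20478785 205.36873883]
 [  0.           0.           1.        ]] [ 1.93319181 -2.27547344  0.24782626] [ 80.77237422 532.38664616 909.39547311]
```

View pics/scene0.png

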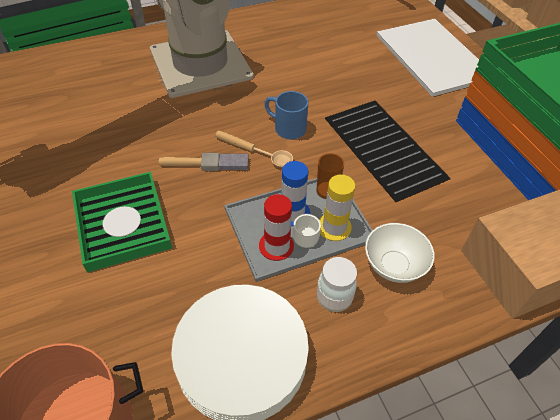

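View pics/top0.png

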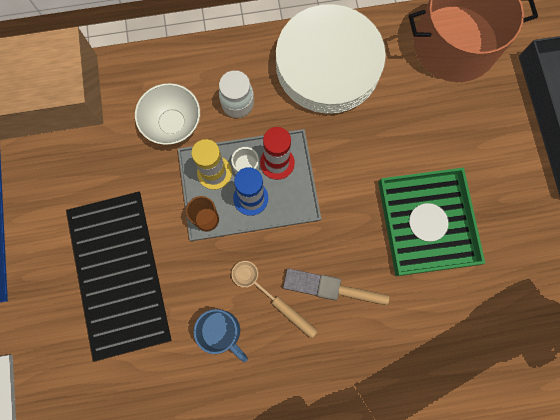

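The top view shows the tins on their own pads: yellow lid at (207,152), red at (277,138), blue at (250,180). The ramekin is at (245,160), the tumbler at (204,214), the mat centre near (118,277) and the crate disc at (429,222). Next I'll measure them.

```bash
cat > h.py <<'E'
from bench import arm
import cv2, numpy as np
def cap(c,save=None):
    d=arm.capture(c)
    if save: cv2.imwrite(f"pics/{save}.png",d["image"])
    return d
def ray(d,px,z):
    R,_=cv2.Rodrigues(np.array(d["rvec"],float)); t=np.array(d["tvec"],float).ravel()
    K=np.array(d["intrinsics"]); v=R.T@np.linalg.inv(K)@np.array([px[0],px[1],1.]); o=-R.T@t
    return (o+v*(z-o[2])/v[2])
def proj(d,P):
    p,_=cv2.projectPoints(np.array(P,float).reshape(-1,3),np.array(d["rvec"],float),np.array(d["tvec"],float),np.array(d["intrinsics"]),None)
    return p.reshape(-1,2)
def tri(d1,p1,d2,p2):
    def PM(d):
        R,_=cv2.Rodrigues(np.array(d["rvec"],float)); return np.array(d["intrinsics"])@np.c_[R,np.array(d["tvec"],float).ravel()]
    X=cv2.triangulatePoints(PM(d1),PM(d2),np.array(p1,float).reshape(2,1),np.array(p2,float).reshape(2,1)).ravel(); return X[:3]/X[3]
E
python3 - <<'E'
from h import *
ds={c:cap(c) for c in("scene","top")}
np.set_printoptions(precision=1,suppress=True)
zs=dict(red_tin=7,blue_tin=7,yellow_tin=7,red_pad=4,blue_pad=4,yellow_pad=4,ramekin=4,mat=0,crate=0,tumbler=4)
for n,z in zs.items():
    px={}
    for c in ds:
        r=arm.pinpoint(c,n); m=arm.masks_of(c,n)
        for k in r[:2]:
            print(n,c,round(k["p"],2),np.array(k["pixel"]),ray(ds[c],k["pixel"],z)[:2])
        if r: px[c]=r[0]["pixel"]
        if m: np.save(f"m_{c}_{n}.npy",m[0]["region"]); print("   mask",round(m[0]["p"],2),m[0]["bbox"])
    if len(px)==2: print("   tri",tri(ds["scene"],px["scene"],ds["top"],px["top"]))
E
```

```text
red_tin scene 0.86 [281.4 244.4] [641.3 -20.9]
   mask 0.73 [268.4, 195.0, 24.8, 63.1]
red_tin top 0.76 [274.6 163.9] [633.9 -25.7]
   mask 0.77 [263.1, 125.3, 29.4, 47.9]
   tri [636.8 -22.8   1.4]
blue_tin scene 0.67 [290.4 212.6] [574.   26.7]
   mask 0.76 [280.1, 161.7, 29.5, 60.3]
blue_tin top 0.84 [248.2 199.2] [570.2  37.9]
   mask 0.67 [231.6, 167.2, 30.2, 44.6]
   tri [570.4  33.7   0.1]
yellow_tin scene 0.88 [332.8 222.8] [630.   97.9]
   mask 0.45 [318.0, 149.8, 25.2, 49.9]
yellow_tin top 0.88 [213.5 170. ] [641.2  97.7]
   tri [637.2  95.2  17.7]
red_pad scene 0.42 [333.7 223.4] [630.2 100.2]
red_pad scene 0.37 [382.  145.1] [464.2 307. ]
   mask 0.56 [286.8, 212.9, 34.5, 35.1]
red_pad top 0.9 [276.9 163. ] [635.9 -30.7]
   mask 0.62 [260.4, 155.1, 32.1, 27.2]
   tri [650.7  20.7  66.4]
blue_pad scene 0.56 [292.2 212.5] [573.   31.3]
   mask 0.44 [288.6, 203.9, 22.8, 21.2]
   mask 0.71 [233.4, 191.4, 35.0, 25.7]
yellow_pad scene 0.48 [333.8 231.1] [647.9  91.8]
   mask 0.73 [321.1, 219.2, 27.3, 21.9]
yellow_pad top 0.7 [213.5 174. ] [633.8  99. ]
   mask 0.65 [197.9, 156.
[... 218 characters left out ...]
 [634.5  26.5   6.6]
mat scene 0.95 [381.8 144.2] [458.1 310.7]
   mask 0.6 [326.0, 95.8, 123.7, 106.1]
mat top 0.56 [113.3 271.8] [471.3 318.1]
   mask 0.66 [68.5, 192.0, 102.1, 169.4]
   tri [467.5 309.9  10.6]
crate scene 0.8 [123.5 226. ] [ 477.8 -303.2]
   mask 0.72 [72.9, 176.6, 97.3, 98.4]
crate top 0.75 [428.5 219.5] [ 473.3 -307.9]
crate top 0.56 [211.9 169.2] [645.6 101.1]
   mask 0.77 [378.8, 166.4, 107.1, 111.9]
   tri [ 474.2 -306.1   -2.6]
tumbler scene 0.6 [326.9 190.9] [545.5 124.8]
   mask 0.74 [318.9, 152.9, 26.4, 45.8]
tumbler top 0.78 [207.1 218.1] [546.2 123.9]
tumbler top 0.51 [251.6 195.4] [577.6  30.1]
   mask 0.91 [187.4, 196.8, 33.8, 32.8]
   tri [546.1 124.    4.9]
```

```bash
python3 - <<'E'
import cv2,numpy as np
a=cv2.imread("pics/top0.png")[115:245,165:330]; b=cv2.imread("pics/scene0.png")[145:285,215:385]
a=cv2.resize(a,None,fx=4.6,fy=4.6,interpolation=cv2.INTER_CUBIC);b=cv2.resize(b,None,fx=4.2,fy=4.2,interpolation=cv2.INTER_CUBIC)
cv2.imwrite("pics/zt.png",a);cv2.imwrite("pics/zs.png",b);print(a.shape,b.shape)
E
```

```text
(598, 759, 3) (588, 714, 3)
```

View pics/zt.png

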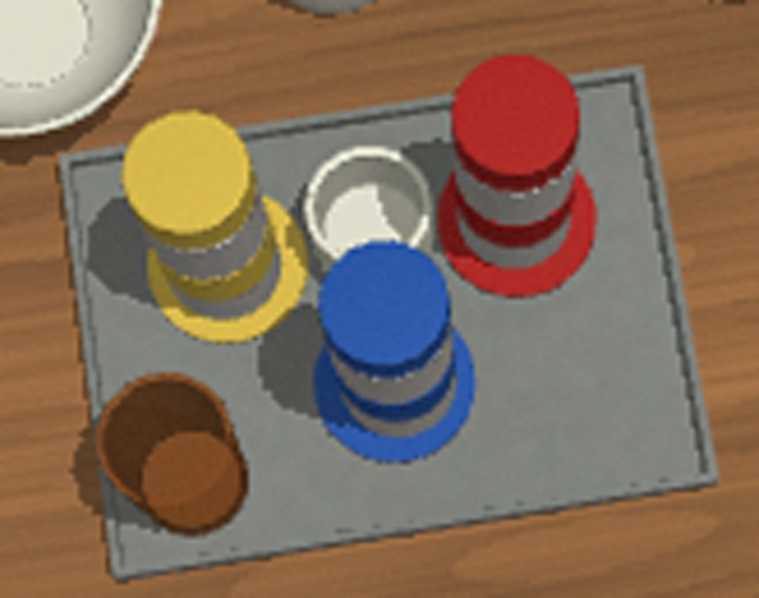

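View pics/zs.png

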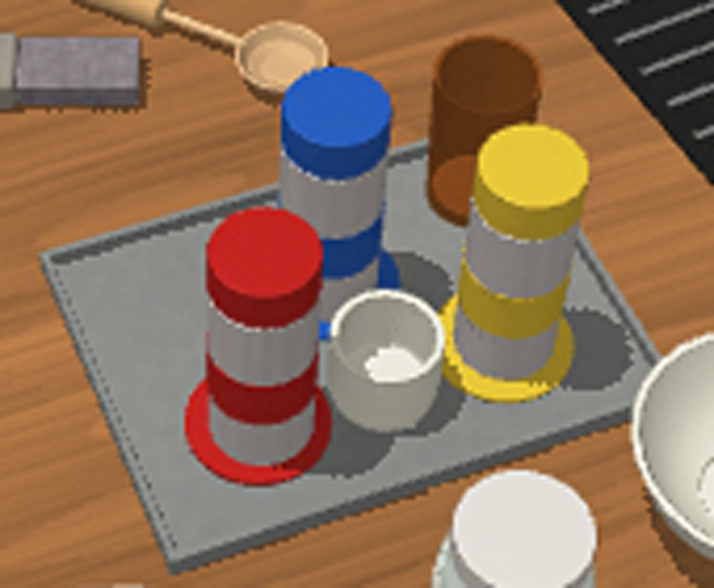

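```bash
cat > fit.py <<'E'
from h import *
from scipy.optimize import minimize
yy,xx=np.mgrid[0:420,0:560]
def circ(x,y,z,r,n=48):
    a=np.linspace(0,2*np.pi,n,endpoint=False); return np.c_[x+r*np.cos(a),y+r*np.sin(a),np.full(n,z)]
def hue(img,c):
    b,g,r=[img[:,:,i].astype(int) for i in range(3)]
    if c=="red": return (r>90)&(g<0.4*r)&(b<0.4*r)
    if c=="blue": return (b>80)&(r<0.55*b)&(g<0.75*b)&(b-r>50)
    return (r>90)&(g>0.68*r)&(b<0.55*r)
S=4
def fill(d,P):
    h=cv2.convexHull(proj(d,P).astype(np.float32)).reshape(-1,2)
    m=np.zeros((420,560),np.uint8); cv2.fillConvexPoly(m,np.round(h*16).astype(np.int32),255,cv2.LINE_AA,4); return m/255.
def soft(m): return cv2.GaussianBlur(m.astype(float),(0,0),1.0)
def opt(f,x0,step=3):
    return minimize(f,x0,method="Nelder-Mead",options=dict(initial_simplex=np.array([x0,[x0[0]+step,x0[1]],[x0[0],x0[1]+step]]),xatol=.05,fatol=1e-4))
def fit_lid(ds,c,x0,ztop):
    """lid-coloured + whole region near the lid: compare the silhouette of lid (top disc+22mm side) """
    def f(p):
        e=0
        for d in ds:
            reg=fill(d,np.r_[circ(p[0],p[1],ztop,25),circ(p[0],p[1],ztop-LID,25)])
            zone=fill(d,np.r_[circ(x0[0],x0[1],ztop+3,38),circ(x0[0],x0[1],ztop-LID/2,38)])>0
            msk=hue(d["image"],c); e+=np.sum(((soft(reg)-soft(msk))**2)[zone])
        return e
    r=opt(f,x0); return r.x,r.fun
LID=21
def fit_pad(ds,c,tin,x0,zt=7):
    def f(p):
        e=0
        for d in ds:
            reg=fill(d,circ(p[0],p[1],7,35))
            ign=fill(d,np.r_[circ(*tin,7,26),circ(*tin,137,26)])>0
            for o in OTHER:
                ign|=fill(d,np.r_[circ(*o[:2],5,o[2]),circ(*o[:2],o[3],o[2])])>0
            zone=(fill(d,circ(x0[0],x0[1],7,48))>0)&~ign
            msk=hue(d["image"],c); e+=np.sum(((soft(reg)-soft(msk))**2)[zone])
        return e
    r=opt(f,x0); return r.x,r.fun
OTHER=[]
E
python3 - <<'E'
import fit; from fit import *
np.set_printoptions(precision=1,suppress=True)
S=cap("scene");T=cap("top")
t0=dict(red=[637,-24],blue=[571,33],yellow=[637,96])
tins={}
for c in t0:
    for L in (17,21,25):
        fit.LID=L; a=[fit_lid([d],c,t0[c],137) for d in(S,T)]; b=fit_lid([S,T],c,t0[c],137)
        print(c,L,[ (x,round(e,1)) for x,e in a],b)
    fit.LID=21; tins[c]=fit_lid([S,T],c,t0[c],137)[0]
for c in t0:
    fit.OTHER=[(*tins[k],26,137) for k in tins if k!=c]+[(635,28,28,50)]
    print(c,"pad",[fit_pad([d],c,tins[c],t0[c]) for d in(S,T)],fit_pad([S,T],c,tins[c],t0[c]))
E
```

```text
red 17 [(array([641.9, -31.6]), np.float64(9.0)), (array([638.8, -30.8]), np.float64(62.5))] (array([640.4, -31. ]), np.float64(83.40323516361306))
red 21 [(array([640.2, -31.2]), np.float64(20.5)), (array([639.2, -30.7]), np.float64(77.3))] (array([640. , -31.1]), np.float64(99.81852242141694))
red 25 [(array([639.3, -30.7]), np.float64(41.0)), (array([639.6, -30.7]), np.float64(96.4))] (array([639.4, -30.6]), np.float64(138.30979088242037))
blue 17 [(array([575.7,  29.6]), np.float64(8.7)), (array([571.8,  31.3]), np.float64(116.0))] (array([573.6,  30.5]), np.float64(146.244601032391))
blue 21 [(array([574.3,  30.1]), np.float64(18.8)), (array([571.5,  31.1]), np.float64(129.5))] (array([572.9,  30.8]), np.float64(153.83121539385343))
blue 25 [(array([573. ,  30.8]), np.float64(37.5)), (array([572.4,  31.4]), np.float64(139.5))] (array([572.4,  31.2]), np.float64(178.29340390174244))
yellow 17 [(array([639. ,  96.9]), np.float64(4.2)), (array([648.1,  99.2]), np.float64(297.1))] (array([639.9,  97.6]), np.float64(316.11865536519514))
yellow 21 [(array([637.5,  98. ]), np.float64(8.4)), (array([647.8,  99.3]), np.float64(280.3))] (array([639.1,  98. ]), np.float64(320.54297695569807))
yellow 25 [(array([636.1,  99. ]), np.float64(23.8)), (array([648.6,  99.3]), np.float64(269.9))] (array([639.3,  98.6]), np.float64(348.9648498380694))
red pad [(array([637. , -30.2]), np.float64(2.620658338255299)), (array([638.5, -29.5]), np.float64(2.691690984135088))] (array([637.7, -29.7]), np.float64(7.381297543878597))
blue pad [(array([574.6,  31.1]), np.float64(0.010345943232718268)), (array([574.4,  32.9]), np.float64(6.416264079271717))] (array([574.5,  32.8]), np.float64(7.506956068878818))
yellow pad [(array([637.7,  96.4]), np.float64(7.975511456182251)), (array([637.7,  97.3]), np.float64(4.533732544804723))] (array([637.7,  97.2]), np.float64(12.975444648362593))
```

```bash
python3 - <<'E'
import fit; from fit import *
np.set_printoptions(precision=1,suppress=True)
S=cap("scene");T=cap("top")
for n,d in(("scene",S),("top",T)):
    m=np.load(f"m_{n}_mat.npy").astype(np.uint8)
    c=max(cv2.findContours(m,0,2)[0],key=cv2.contourArea).reshape(-1,2)
    w=np.array([ray(d,p,4)[:2] for p in c],np.float32); print(n,"mat",cv2.minAreaRect(w), cv2.boxPoints(cv2.minAreaRect(w)).tolist())
    m=np.load(f"m_{n}_crate.npy").astype(np.uint8)
    c=max(cv2.findContours(m,0,2)[0],key=cv2.contourArea).reshape(-1,2)
    w=np.array([ray(d,p,30)[:2] for p in c],np.float32); print(n,"crate",cv2.minAreaRect(w))
    # white disc
    x,y=proj(d,[474,-306,8])[0]; I=d["image"].astype(int); h=cv2.cvtColor(d["image"],cv2.COLOR_BGR2HSV)
    m=((h[:,:,1]<60)&(h[:,:,2]>130)&(np.hypot(xx-x,yy-y)<45)).astype(np.uint8)
    c=max(cv2.findContours(m,0,1)[0],key=cv2.contourArea).reshape(-1,2)
    w=np.array([ray(d,p,8)[:2] for p in c],np.float32); (cx,cy),r=cv2.minEnclosingCircle(w); e=cv2.fitEllipse(w); print("disc",(cx,cy,r),e)
    # ramekin
    m=np.load(f"m_{n}_ramekin.npy").astype(np.uint8)
    b=lambda p:fill(d,np.r_[circ(p[0],p[1],48,27),circ(p[0],p[1],14,27),circ(p[0],p[1],4,20)])
    ign=np.zeros((420,560),bool)
    for o in [(640,-30.5),(573.5,31),(639,97.5)]: ign|=fill(d,np.r_[circ(*o,7,26),circ(*o,137,26)])>0
    f=lambda p:np.sum(((soft(b(p))-soft(m))**2)[~ign])
    r=opt(f,[637,32]); print("ramekin",r.x,r.fun)
    m=np.load(f"m_{n}_tumbler.npy").astype(np.uint8)
    b=lambda p:fill(d,np.r_[circ(p[0],p[1],94,27),circ(p[0],p[1],4,21)])
    r=opt(lambda p:np.sum(((soft(b(p))-soft(m))**2)[~ign]),[546,124]); print("tumbler",r.x,r.fun)
E
```

```text
scene mat ((469.4983215332031, 309.573974609375), (302.5334777832031, 151.58998107910156), 5.396099090576172) [[311.77410888671875, 370.8078918457031], [326.02972412109375, 219.88966369628906], [627.2225341796875, 248.34005737304688], [612.9669189453125, 399.25830078125]]
scene crate ((479.2271728515625, -304.80352783203125), (164.86180114746094, 211.71896362304688), 88.72125244140625)
disc (469.3614501953125, -304.455078125, 38.544921875) ((469.48858642578125, -304.4347229003906), (74.30903625488281, 74.86002349853516), 74.88574981689453)
ramekin [641.4  30.5] 7.7638729765683
tumbler [546.4 124.7] 8.043480647297441
top mat ((466.43133544921875, 311.09112548828125), (303.71142578125, 154.8660125732422), 5.249823570251465) [[308.12762451171875, 374.3047180175781], [322.29766845703125, 220.08836364746094], [624.7350463867188, 247.87753295898438], [610.5650024414062, 402.0938720703125]]
top crate ((467.294189453125, -300.8317565917969), (174.69146728515625, 195.1698455810547), 88.64669036865234)
disc (467.8666076660156, -304.14520263671875, 38.28071975708008) ((467.796875, -304.09039306640625), (74.23677062988281, 74.90721893310547), 83.80816650390625)
ramekin [638.6  32.6] 0.6545902591806444
tumbler [541.9 123.9] 12.178447521259482
```

```bash
cat > go.py <<'E'
import sys; from h import *
from scipy.spatial.transform import Rotation as R
np.set_printoptions(precision=1,suppress=True)
def go(x,y,z,yaw=0.):
    """TCP target; yaw deg of the tool x axis in world (tool down)"""
    s=arm.read_state(); r=R.from_quat(s["tool_rot"]); p=np.array(s["eef_pos"])
    tgt=R.from_euler("z",yaw,degrees=True)*R.from_quat([1,0,0,0])
    rv=(r.inv()*tgt).as_rotvec(degrees=True)/5
    print("t",round(s["time"],1),"pos",p,"F",np.array(s["ft_force"]),"w",round(s["grip_width"],1))
    print("q",np.round(s["joint_pos"],2))
    d=np.array([x,y,z])-p
    print("offset tool-now",r.inv().apply(d)," after turn",tgt.inv().apply(d)," turn units",np.round(rv,2))
if __name__=="__main__": go(*map(float,sys.argv[1:]))
E
python3 go.py 640 -30.5 280
```

```text
t 2.4 pos [ 190.6 -595.3  247.6] F [-0.6  0.3  0.2] w 86.7
q [ 1.2  0.3 -0.1  1.5  0.   1.4 -0.1]
offset tool-now [ 600.2 -400.8  -32.4]  after turn [ 449.4 -564.8  -32.4]  turn units [ 0.  -0.   3.5]
```

carry_out:
  deltas:
    - {"offset":[0,0,-10],"angular":[0,0,0.9]}
    - {"offset":[0,0,-10],"angular":[0,0,0.9]}
    - {"offset":[0,0,-10],"angular":[0,0,0.9]}
    - {"offset":[0,0,-5],"angular":[0,0,0.9]}
  grip: 80

```text
time: 2.8
eef_pos: [190.3, -594.8, 282.6]
tool_rot: [1.0, -0.007, -0.0, -0.001]
ft_force: [-0.4, -0.3, -0.1]
grip_width: 80.2
```

```bash
python3 go.py 640 -30.5 280
```

```text
t 2.8 pos [ 190.3 -594.8  282.6] F [-0.4 -0.3 -0.1] w 80.2
q [ 1.2  0.3 -0.   1.4  0.   1.4 -0.4]
offset tool-now [ 441.5 -570.8    3.5]  after turn [ 449.7 -564.3    2.6]  turn units [-0.   0.  -0.2]
```

carry_out:
  deltas:
    - {"offset":[30,-38,0],"angular":[0,0,0]}
    - {"offset":[30,-38,0],"angular":[0,0,0]}
    - {"offset":[30,-38,0],"angular":[0,0,0]}
    - {"offset":[30,-38,0],"angular":[0,0,0]}
    - {"offset":[30,-38,0],"angular":[0,0,0]}
    - {"offset":[30,-38,0],"angular":[0,0,0]}
    - {"offset":[30,-38,0],"angular":[0,0,0]}
    - {"offset":[30,-38,0],"angular":[0,0,0]}
    - {"offset":[30,-38,0],"angular":[0,0,0]}
    - {"offset":[30,-38,0],"angular":[0,0,0]}
    - {"offset":[30,-38,0],"angular":[0,0,0]}
    - {"offset":[30,-38,0],"angular":[0,0,0]}

```text
time: 4.0
eef_pos: [566.4, -138.5, 283.8]
tool_rot: [1.0, -0.017, 0.001, 0.003]
ft_force: [0.1, -0.6, -0.3]
grip_width: 79.9
```

```bash
python3 go.py 639.5 -30.5 200
```

```text
t 4.0 pos [ 566.4 -138.5  283.8] F [ 0.1 -0.6 -0.3] w 79.9
q [ 0.5  0.2 -0.4  1.5  0.1  1.4 -1.5]
offset tool-now [  69.2 -110.9   83.3]  after turn [  73.1 -108.    83.8]  turn units [ 0.1 -0.  -0.4]
```

carry_out:
  deltas:
    - {"offset":[24,-37,0],"angular":[0,0,-0.2]}
    - {"offset":[25,-36,0],"angular":[0,0,-0.2]}
    - {"offset":[22,-34,35],"angular":[0,0,0]}
    - {"offset":[0,0,45],"angular":[0,0,0]}
    - {"offset":[0,0,0],"angular":[0,0,0]}
  grip: 74

```text
time: 4.5
eef_pos: [643.1, -23.0, 205.1]
tool_rot: [1.0, 0.006, 0.003, 0.001]
ft_force: [-1.1, -0.8, 0.1]
grip_width: 73.8
```

```bash
python3 go.py 639.5 -30.5 111; python3 -c "
from h import *
cap('top','t1');cap('scene','s1')"
```

```text
t 4.5 pos [643.1 -23.  205.1] F [-1.1 -0.8  0.1] w 73.8
q [ 0.3  0.4 -0.5  1.4  0.2  1.3 -1.7]
offset tool-now [-4.1  7.3 94.1]  after turn [-3.6  7.5 94.1]  turn units [ 0.  -0.1  0.1]
```

View pics/s1.png

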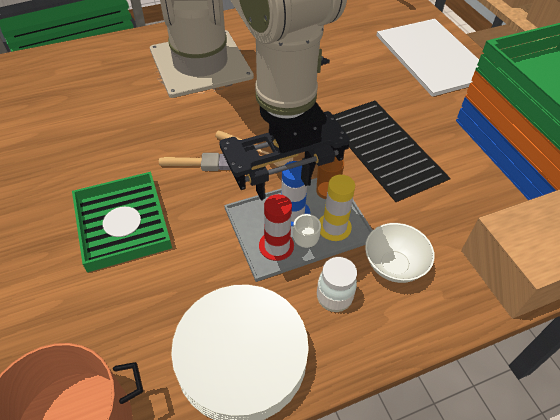

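View pics/t1.png

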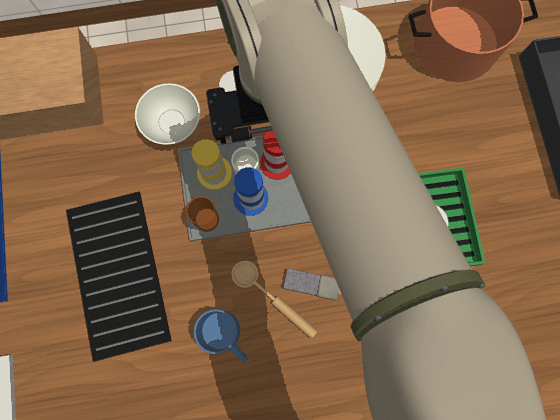

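The scene view shows the open jaws above the red tin, around (258–325,185). They're off by a few mm, which I'll correct and then descend.

carry_out:
  deltas:
    - {"offset":[-3.6,7.4,0],"angular":[0,-0.1,0.1]}
    - {"offset":[0,0,0],"angular":[0,0,0]}

```text
time: 4.8
eef_pos: [642.9, -33.2, 216.7]
tool_rot: [1.0, -0.001, 0.005, 0.001]
ft_force: [-0.3, 0.1, 0.6]
grip_width: 74.2
```

```bash
python3 go.py 639.5 -30.5 111
```

```text
t 4.8 pos [642.9 -33.2 216.7] F [-0.3  0.1  0.6] w 74.2
q [ 0.3  0.4 -0.5  1.4  0.2  1.3 -1.7]
offset tool-now [ -4.4  -3.  105.7]  after turn [ -3.4  -2.7 105.7]  turn units [ 0.  -0.1 -0. ]
```

carry_out:
  deltas:
    - {"offset":[-3,-2.6,10],"angular":[0,-0.1,0]}
    - {"offset":[0,0,30],"angular":[0,0,0]}
    - {"offset":[0,0,20],"angular":[0,0,0]}
    - {"offset":[0,0,5],"angular":[0,0,0]}

```text
time: 5.2
eef_pos: [641.8, -33.6, 155.2]
tool_rot: [1.0, -0.004, 0.005, 0.002]
ft_force: [0.1, -0.4, -0.1]
grip_width: 73.7
```

```bash
python3 go.py 639.5 -30.5 111
```

```text
t 5.2 pos [641.8 -33.6 155.2] F [ 0.1 -0.4 -0.1] w 73.7
q [ 0.3  0.5 -0.5  1.5  0.2  1.2 -1.8]
offset tool-now [-2.8 -3.3 44.2]  after turn [-2.3 -3.1 44.2]  turn units [ 0.1 -0.1 -0.1]
```

carry_out:
  deltas:
    - {"offset":[-2.5,-3,0],"angular":[0.1,-0.1,-0.1]}

```text
time: 5.3
eef_pos: [639.0, -30.9, 155.0]
tool_rot: [1.0, 0.001, -0.0, -0.002]
ft_force: [0.3, -0.8, 0.6]
grip_width: 74.0
```

```bash
python3 go.py 639.5 -30.5 111;python3 -c "
from h import *
cap('scene','s2')"; python3 go.py 639.5 -30.5 111
```

```text
t 5.3 pos [639.  -30.9 155. ] F [ 0.3 -0.8  0.6] w 74.0
q [ 0.3  0.5 -0.5  1.5  0.2  1.2 -1.7]
offset tool-now [ 0.6 -0.2 44. ]  after turn [ 0.5 -0.4 44. ]  turn units [-0.1  0.   0. ]
t 5.3 pos [638.8 -30.4 155.4] F [-0.5 -0.1 -0.7] w 74.0
q [ 0.3  0.5 -0.5  1.5  0.2  1.2 -1.7]
offset tool-now [ 0.7  0.3 44.4]  after turn [ 0.7  0.1 44.4]  turn units [-0.1  0.   0. ]
```

View pics/s2.png

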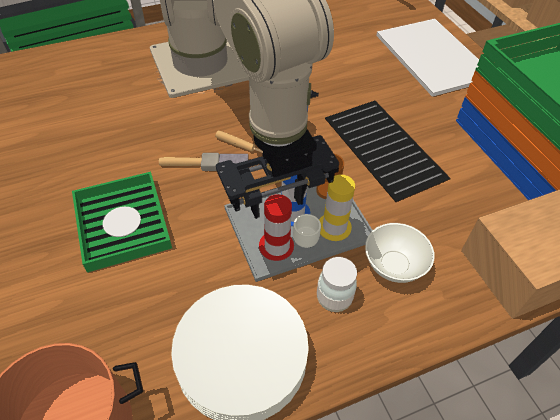

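```bash
python3 -c "
from h import *
d=cap('scene'); I=d['image'].copy()
p=proj(d,[[639,-30.4-37,130],[639,-30.4+37,130],[639,-30.4,130]]);print(p)
x=cv2.resize(I[140:270,205:365],None,fx=4.6,fy=4.6,interpolation=cv2.INTER_CUBIC)
for q in p: cv2.circle(x,tuple(int(v) for v in (q-[205,140])*4.6),4,(255,0,255),-1)
cv2.imwrite('pics/z2.png',x)"
```

```text
[[258.12142708 212.28323676]
 [296.42096182 200.63936707]
 [277.46640931 206.40195246]]
```

View pics/z2.png

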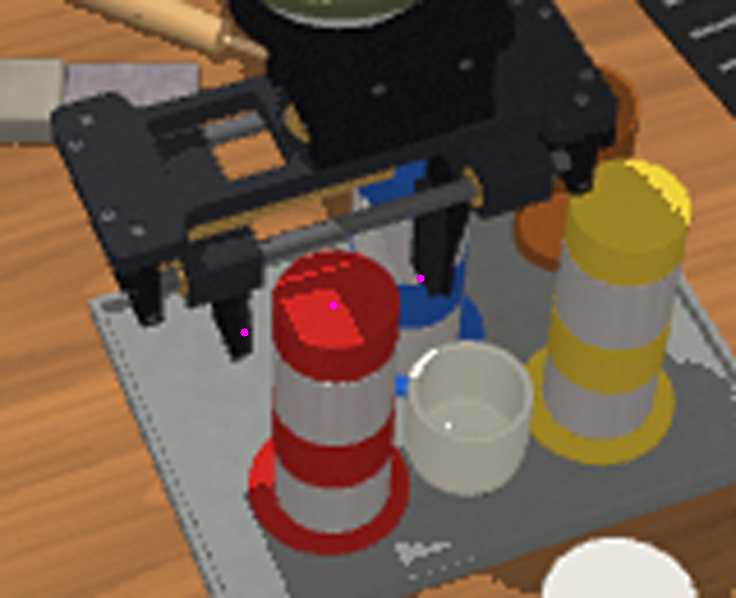

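Fingers straddle the red lid at (238,340) and (435,280) in the crop, and the projection agrees. Descending.

carry_out:
  deltas:
    - {"offset":[0.7,0,20],"angular":[0,0,0]}
    - {"offset":[0,0,15],"angular":[0,0,0]}
    - {"offset":[0,0,9],"angular":[0,0,0]}

```text
time: 5.7
eef_pos: [642.8, -30.0, 115.4]
tool_rot: [1.0, 0.001, 0.004, -0.002]
ft_force: [-0.3, -0.0, 0.2]
grip_width: 74.3
```

```bash
python3 go.py 639.5 -30.5 111
```

```text
t 5.7 pos [642.8 -30.  115.4] F [-0.3 -0.   0.2] w 74.3
q [ 0.3  0.5 -0.5  1.6  0.2  1.1 -1.8]
offset tool-now [-3.4  0.5  4.4]  after turn [-3.3  0.5  4.4]  turn units [-0.1 -0.1  0. ]
```

carry_out:
  deltas:
    - {"offset":[-3.3,0.5,4],"angular":[-0.1,-0.1,0]}

```text
time: 5.8
eef_pos: [639.3, -30.9, 110.8]
tool_rot: [1.0, 0.001, -0.001, 0.002]
ft_force: [0.3, -0.5, 0.6]
grip_width: 74.1
```

carry_out:
  deltas:
    - {"offset":[0,0,0],"angular":[0,0,0]}
    - {"offset":[0,0,0],"angular":[0,0,0]}
    - {"offset":[0,0,0],"angular":[0,0,0]}
    - {"offset":[0,0,0],"angular":[0,0,0]}
    - {"offset":[0,0,0],"angular":[0,0,0]}
  grip: 35

```text
time: 6.3
eef_pos: [639.6, -30.3, 112.1]
tool_rot: [1.0, 0.001, -0.0, 0.002]
ft_force: [-0.1, -0.1, -2.2]
grip_width: 49.0
```

```bash
python3 go.py 639.5 -30.5 280
```

```text
t 6.3 pos [639.6 -30.3 112.1] F [-0.1 -0.1 -2.2] w 49.0
q [ 0.3  0.5 -0.5  1.6  0.2  1.1 -1.8]
offset tool-now [  -0.2    1.  -167.9]  after turn [  -0.1    0.2 -167.9]  turn units [0.1 0.  0. ]
```

carry_out:
  deltas:
    - {"offset":[0,0,-15],"angular":[0,0,0]}
    - {"offset":[0,0,-35],"angular":[0,0,0]}
    - {"offset":[0,0,-45],"angular":[0,0,0]}
    - {"offset":[0,0,-45],"angular":[0,0,0]}
    - {"offset":[0,0,-20],"angular":[0,0,0]}
    - {"offset":[0,0,-5],"angular":[0,0,0]}

```text
time: 6.9
eef_pos: [637.9, -29.4, 286.1]
tool_rot: [1.0, 0.001, -0.002, 0.002]
ft_force: [0.5, -0.4, -3.5]
grip_width: 49.3
```

```bash
python3 go.py 383 302 275 42
```

```text
t 6.9 pos [637.9 -29.4 286.1] F [ 0.5 -0.4 -3.5] w 49.3
q [ 0.3  0.4 -0.5  1.3  0.2  1.5 -1.7]
offset tool-now [-254.  -332.1   10.8]  after turn [  32.3 -416.9   11.1]  turn units [ 0.   0.1 -8.4]
```

carry_out:
  deltas:
    - {"offset":[-25.6,-33.3,0],"angular":[0,0,-0.84]}
    - {"offset":[-23.1,-35.1,0],"angular":[0,0,-0.84]}
    - {"offset":[-20.5,-36.7,0],"angular":[0,0,-0.84]}
    - {"offset":[-17.7,-38.1,0],"angular":[0,0,-0.84]}
    - {"offset":[-14.9,-39.3,0],"angular":[0,0,-0.84]}
    - {"offset":[-12,-40.3,0],"angular":[0,0,-0.84]}
    - {"offset":[-9,-41,0],"angular":[0,0,-0.84]}
    - {"offset":[-5.9,-41.6,0],"angular":[0,0,-0.84]}
    - {"offset":[-2,-32,0],"angular":[0,0,-0.84]}
    - {"offset":[0,-22,0],"angular":[0,0,-0.84]}
    - {"offset":[0,-10,0],"angular":[0,0,0]}

```text
time: 8.0
eef_pos: [377.4, 291.9, 280.4]
tool_rot: [0.928, 0.372, -0.006, 0.003]
ft_force: [0.4, -0.3, -2.7]
grip_width: 49.4
```

```bash
python3 go.py 383 302 150 42
```

```text
t 8.0 pos [377.4 291.9 280.4] F [ 0.4 -0.3 -2.7] w 49.4
q [ 0.1  0.1 -0.8  1.7  0.   1.4 -1.6]
offset tool-now [ 12.7  -3.7 130.3]  after turn [ 10.9  -3.8 130.4]  turn units [0.  0.1 0.3]
```

carry_out:
  deltas:
    - {"offset":[6,-2,25],"angular":[0,0.1,0.2]}
    - {"offset":[6,-2,45],"angular":[0,0,0]}
    - {"offset":[0,0,40],"angular":[0,0,0]}
    - {"offset":[0,0,12],"angular":[0,0,0]}

```text
time: 8.4
eef_pos: [386.3, 301.8, 156.3]
tool_rot: [0.933, 0.36, 0.001, 0.002]
ft_force: [-0.1, -0.7, -2.4]
grip_width: 49.7
```

```bash
python3 go.py 383 302 110 42
```

```text
t 8.4 pos [386.3 301.8 156.3] F [-0.1 -0.7 -2.4] w 49.7
q [ 0.   0.2 -0.8  1.9  0.2  1.1 -1.7]
offset tool-now [-2.4 -2.6 46.3]  after turn [-2.3 -2.4 46.3]  turn units [ 0.1 -0.   0. ]
```

carry_out:
  deltas:
    - {"offset":[-1,-1,25],"angular":[0,0,0]}
    - {"offset":[-1,-1,12],"angular":[0,0,0]}
    - {"offset":[0,0,3],"angular":[0,0,0]}

```text
time: 8.7
eef_pos: [385.6, 299.9, 115.2]
tool_rot: [0.934, 0.357, 0.0, 0.002]
ft_force: [0.1, -0.1, -2.1]
grip_width: 49.8
```

```bash
python3 go.py 383 302 109.5 42
```

```text
t 8.7 pos [385.6 299.9 115.2] F [ 0.1 -0.1 -2.1] w 49.8
q [ 0.   0.3 -0.8  1.9  0.2  1.1 -1.8]
offset tool-now [-0.5 -3.3  5.7]  after turn [-0.5 -3.3  5.7]  turn units [ 0.1  0.  -0. ]
```

carry_out:
  deltas:
    - {"offset":[0,0,4],"angular":[0.05,0,0]}

```text
time: 8.8
eef_pos: [386.3, 300.1, 112.1]
tool_rot: [0.934, 0.356, 0.0, 0.0]
ft_force: [0.9, -0.3, -3.4]
grip_width: 49.1
```

carry_out:
  deltas:
    - {"offset":[0,0,1],"angular":[0,0,0]}

```text
time: 8.9
eef_pos: [387.0, 300.1, 111.8]
tool_rot: [0.934, 0.356, 0.001, 0.0]
ft_force: [-0.5, 0.2, -2.0]
grip_width: 49.7
```

carry_out:
  deltas:
    - {"offset":[0,0,2.2],"angular":[0,0,0]}

```text
time: 9.0
eef_pos: [387.8, 300.5, 110.5]
tool_rot: [0.935, 0.356, 0.001, 0.0]
ft_force: [-0.7, 0.1, -2.9]
grip_width: 49.7
```

carry_out:
  deltas:
    - {"offset":[0,0,1],"angular":[0,0,0]}

```text
time: 9.1
eef_pos: [388.2, 300.6, 110.0]
tool_rot: [0.935, 0.356, 0.002, 0.0]
ft_force: [-0.4, -0.1, -3.0]
grip_width: 49.2
```

```bash
python3 go.py 383 302 109.5 42
```

```text
t 9.1 pos [388.2 300.6 110. ] F [-0.4 -0.1 -3. ] w 49.2
q [ 0.   0.3 -0.8  1.9  0.2  1.  -1.8]
offset tool-now [-2.9 -4.5  0.5]  after turn [-2.9 -4.5  0.5]  turn units [ 0.  -0.  -0.1]
```

carry_out:
  deltas:
    - {"offset":[0,0,1.5],"angular":[0,-0.05,0]}

```text
time: 9.2
eef_pos: [388.5, 300.8, 109.0]
tool_rot: [0.935, 0.356, 0.0, 0.001]
ft_force: [-0.4, -0.0, -2.3]
grip_width: 49.5
```

carry_out:
  deltas:
    - {"offset":[0,0,1.5],"angular":[0,0,0]}

```text
time: 9.3
eef_pos: [388.9, 301.3, 108.8]
tool_rot: [0.935, 0.356, 0.001, 0.001]
ft_force: [-6.8, -4.8, 23.1]
grip_width: 49.9
```

```bash
python3 go.py 383 302 109 42; python3 -c "
from h import *
cap('scene','s3')"; python3 go.py 383 302 109 42
```

```text
t 9.3 pos [388.9 301.3 108.8] F [-6.8 -4.8 23.1] w 49.9
q [-0.   0.3 -0.8  1.9  0.2  1.  -1.8]
offset tool-now [-3.9 -4.4 -0.2]  after turn [-3.9 -4.4 -0.2]  turn units [ 0.  -0.  -0.1]
t 9.3 pos [388.8 301.3 108.8] F [-3.7 -3.6 11.8] w 49.4
q [-0.   0.3 -0.8  1.9  0.2  1.  -1.8]
offset tool-now [-3.9 -4.3 -0.2]  after turn [-3.9 -4.4 -0.2]  turn units [ 0.  -0.  -0.1]
```

View pics/s3.png

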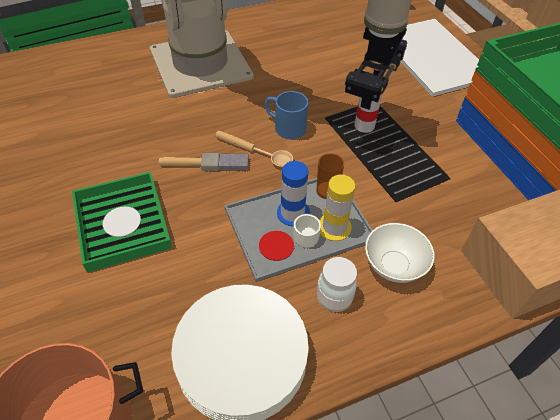

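Contact came at TCP z ≈ 108.8, as predicted, and the red tin stands on the mat at pixel (367,118). Releasing it.

carry_out:
  deltas:
    - {"offset":[0,0,0],"angular":[0,0,0]}
    - {"offset":[0,0,0],"angular":[0,0,0]}
    - {"offset":[0,0,0],"angular":[0,0,0]}
    - {"offset":[0,0,-10],"angular":[0,0,0]}
    - {"offset":[0,0,-35],"angular":[0,0,0]}
    - {"offset":[0,0,-35],"angular":[0,0,0]}
  grip: 72

```text
time: 9.95
eef_pos: [387.0, 300.9, 189.4]
tool_rot: [0.934, 0.356, -0.002, 0.001]
ft_force: [0.9, -0.3, 0.4]
grip_width: 71.7
```

```bash
cat > path.py <<'E'
# plan: rows in tool frame for straight xy world move with yaw change, n rows
import sys; from h import *
from scipy.spatial.transform import Rotation as R
def plan(x,y,z,yaw,n,k=3):
    s=arm.read_state(); r=R.from_quat(s["tool_rot"]); p=np.array(s["eef_pos"])
    w=np.ones(n); w[-k:]=np.linspace(1,.3,k+1)[1:]; w[0]=.7; w/=w.sum()
    tx=r.as_matrix()[:,0]; y0=np.degrees(np.arctan2(tx[1],tx[0])); dy=yaw-y0
    d=np.array([x,y,z])-p; print("t",s["time"],"pos",p.round(1),"yaw0",round(y0,1),"F",np.round(s["ft_force"],1),"w",round(s["grip_width"],1),"q",np.round(s["joint_pos"],2))
    c=y0
    for i in range(n):
        T=R.from_euler("z",c,degrees=True)*R.from_quat([1,0,0,0]); o=T.inv().apply(d*w[i]); a=-dy*w[i]/5
        print(o.round(0),round(a,2)); c+=dy*w[i]
if __name__=="__main__":
    a=list(map(float,sys.argv[1:])); plan(*a[:4],int(a[4]))
E
python3 path.py 639 97.5 240 15 9
```

```text
t 9.95 pos [387.  300.9 189.4] yaw0 41.7 F [ 0.9 -0.3  0.4] w 71.7 q [ 0.05  0.16 -0.86  1.85  0.13  1.2  -1.7 ]
[ 5. 31. -5.] 0.51
[ 9. 43. -7.] 0.73
[12. 43. -7.] 0.73
[15. 42. -7.] 0.73
[17. 41. -7.] 0.73
[20. 40. -7.] 0.73
[17. 29. -5.] 0.56
[13. 20. -4.] 0.39
[ 8. 11. -2.] 0.22
```

carry_out:
  deltas:
    - {"offset":[5,31,-10],"angular":[0,0,0.5]}
    - {"offset":[9,43,-5],"angular":[0,0,0.7]}
    - {"offset":[12,43,0],"angular":[0,0,0.7]}
    - {"offset":[15,42,0],"angular":[0,0,0.7]}
    - {"offset":[17,41,0],"angular":[0,0,0.7]}
    - {"offset":[20,40,0],"angular":[0,0,0.7]}
    - {"offset":[17,29,0],"angular":[0,0,0.6]}
    - {"offset":[13,20,0],"angular":[0,0,0.4]}
    - {"offset":[8,11,0],"angular":[0,0,0.2]}

```text
time: 10.85
eef_pos: [651.5, 94.0, 219.8]
tool_rot: [0.991, 0.131, 0.006, -0.0]
ft_force: [0.1, -0.4, -0.5]
grip_width: 71.8
```

```bash
python3 go.py 638.5 97.5 160 15
```

```text
t 10.8 pos [651.5  94.  219.8] F [ 0.1 -0.4 -0.5] w 71.8
q [ 0.2  0.5 -0.6  1.4  0.3  1.3 -1.7]
offset tool-now [-12.3  -6.8  59.7]  after turn [-11.6  -6.7  59.8]  turn units [ 0.  -0.1  0. ]
```

carry_out:
  deltas:
    - {"offset":[-11,-6.5,10],"angular":[0,-0.1,0]}
    - {"offset":[0,0,35],"angular":[0,0,0]}
    - {"offset":[0,0,10],"angular":[0,0,0]}

```text
time: 11.15
eef_pos: [642.3, 94.4, 166.5]
tool_rot: [0.992, 0.128, 0.003, 0.0]
ft_force: [-0.2, -0.8, -0.7]
grip_width: 72.0
```

```bash
python3 go.py 638.5 97.3 150 15
```

```text
t 11.2 pos [642.3  94.4 166.5] F [-0.2 -0.8 -0.7] w 72.0
q [ 0.2  0.5 -0.6  1.5  0.3  1.2 -1.7]
offset tool-now [-3.1 -3.8 16.4]  after turn [-2.9 -3.8 16.5]  turn units [ 0.  -0.1 -0.1]
```

carry_out:
  deltas:
    - {"offset":[-3.5,-3.8,5],"angular":[0,-0.1,0]}
    - {"offset":[-1,0,25],"angular":[0,0,0]}
    - {"offset":[-1,0,16],"angular":[0,0,0]}
    - {"offset":[-1,0,4],"angular":[0,0,0]}

```text
time: 11.55
eef_pos: [635.4, 98.0, 118.6]
tool_rot: [0.992, 0.129, -0.0, 0.0]
ft_force: [-0.2, 0.1, 0.1]
grip_width: 72.0
```

```bash
python3 go.py 638.5 97.3 112 15
```

```text
t 11.6 pos [635.4  98.  118.6] F [-0.2  0.1  0.1] w 72.0
q [ 0.2  0.5 -0.6  1.5  0.3  1.2 -1.7]
offset tool-now [2.9 1.5 6.6]  after turn [2.8 1.5 6.6]  turn units [ 0.  0. -0.]
```

carry_out:
  deltas:
    - {"offset":[2.8,1.5,6.6],"angular":[0,0,0]}

```text
time: 11.65
eef_pos: [638.8, 97.7, 113.0]
tool_rot: [0.992, 0.129, 0.0, 0.0]
ft_force: [-0.1, -0.5, 1.1]
grip_width: 71.9
```

carry_out:
  deltas:
    - {"offset":[0,0,0],"angular":[0,0,0]}
    - {"offset":[0,0,0],"angular":[0,0,0]}
    - {"offset":[0,0,0],"angular":[0,0,0]}
    - {"offset":[0,0,0],"angular":[0,0,0]}
    - {"offset":[0,0,0],"angular":[0,0,0]}
  grip: 35

```text
time: 12.15
eef_pos: [640.1, 97.9, 115.0]
tool_rot: [0.992, 0.129, 0.002, -0.0]
ft_force: [1.2, 0.7, -1.7]
grip_width: 49.7
```

```bash
python3 go.py 638.5 97.3 112 15
```

```text
t 12.2 pos [640.1  97.9 115. ] F [ 1.2  0.7 -1.7] w 49.7
q [ 0.2  0.5 -0.6  1.5  0.3  1.2 -1.7]
offset tool-now [-1.7  0.2  3. ]  after turn [-1.7  0.2  3. ]  turn units [ 0. -0. -0.]
```

carry_out:
  deltas:
    - {"offset":[0,0,-15],"angular":[0,0,0]}
    - {"offset":[0,0,-35],"angular":[0,0,0]}
    - {"offset":[0,0,-45],"angular":[0,0,0]}
    - {"offset":[0,0,-40],"angular":[0,0,0]}
    - {"offset":[0,0,-15],"angular":[0,0,0]}

```text
time: 12.65
eef_pos: [637.5, 97.5, 271.1]
tool_rot: [0.992, 0.129, -0.001, -0.0]
ft_force: [0.2, 0.4, -0.9]
grip_width: 49.7
```

```bash
python3 path.py 553 318 275 38 7
```

```text
t 12.65 pos [637.5  97.5 271.1] yaw0 14.8 F [ 0.2  0.4 -0.9] w 49.7 q [ 0.21  0.43 -0.6   1.34  0.24  1.45 -1.69]
[ -3. -31.  -1.] -0.61
[ -2. -44.  -1.] -0.87
[  1. -45.  -1.] -0.87
[  4. -44.  -1.] -0.87
[  6. -34.  -1.] -0.67
[  6. -23.  -0.] -0.47
[  4. -13.  -0.] -0.26
```

carry_out:
  deltas:
    - {"offset":[-3,-31,0],"angular":[0,0,-0.6]}
    - {"offset":[-2,-44,0],"angular":[0,0,-0.87]}
    - {"offset":[1,-45,0],"angular":[0,0,-0.87]}
    - {"offset":[4,-44,0],"angular":[0,0,-0.87]}
    - {"offset":[6,-34,0],"angular":[0,0,-0.67]}
    - {"offset":[6,-23,0],"angular":[0,0,-0.47]}
    - {"offset":[4,-13,10],"angular":[0,0,-0.2]}

```text
time: 13.35
eef_pos: [551.1, 325.4, 272.0]
tool_rot: [0.945, 0.328, 0.005, 0.001]
ft_force: [0.9, 0.9, -0.8]
grip_width: 49.7
```

```bash
python3 go.py 553 318 150 38
```

```text
t 13.3 pos [551.1 325.4 272. ] F [ 0.9  0.9 -0.8] w 49.7
q [-0.1  0.4 -0.7  1.4  0.3  1.4 -1.7]
offset tool-now [ -4.1   6.5 122. ]  after turn [ -3.   7. 122.]  turn units [ 0.1 -0.1  0.1]
```

carry_out:
  deltas:
    - {"offset":[-3,5,25],"angular":[0,-0.1,0]}
    - {"offset":[-1,2,45],"angular":[0,0,0]}
    - {"offset":[-1,0,40],"angular":[0,0,0]}
    - {"offset":[-1,0,25],"angular":[0,0,0]}
    - {"offset":[-1,0,8],"angular":[0,0,0]}

```text
time: 13.85
eef_pos: [548.7, 316.7, 123.9]
tool_rot: [0.944, 0.33, 0.001, 0.002]
ft_force: [-0.8, -0.6, -2.2]
grip_width: 49.8
```

```bash
python3 go.py 553 318 113 38
```

```text
t 13.8 pos [548.7 316.7 123.9] F [-0.8 -0.6 -2.2] w 49.8
q [-0.1  0.5 -0.7  1.6  0.4  1.2 -1.8]
offset tool-now [ 4.2  1.6 10.9]  after turn [ 4.2  1.6 10.9]  turn units [ 0.1 -0.   0.1]
```

carry_out:
  deltas:
    - {"offset":[4,1.6,10],"angular":[0.05,0,0.1]}

```text
time: 13.95
eef_pos: [552.8, 317.7, 113.8]
tool_rot: [0.946, 0.325, 0.0, -0.0]
ft_force: [-0.3, 0.8, -1.2]
grip_width: 49.5
```

carry_out:
  deltas:
    - {"offset":[0,0,2],"angular":[0,0,0]}

```text
time: 14.05
eef_pos: [553.4, 317.5, 111.7]
tool_rot: [0.946, 0.325, 0.0, -0.0]
ft_force: [0.7, 0.1, -1.4]
grip_width: 49.4
```

carry_out:
  deltas:
    - {"offset":[0,0,2],"angular":[0,0,0]}

```text
time: 14.15
eef_pos: [554.0, 318.1, 111.5]
tool_rot: [0.946, 0.324, 0.001, -0.0]
ft_force: [-6.8, -2.6, 17.7]
grip_width: 49.5
```

Contact at z ≈ 111.6, again as predicted. Releasing and heading for the blue tin.

carry_out:
  deltas:
    - {"offset":[0,0,0],"angular":[0,0,0]}
    - {"offset":[0,0,0],"angular":[0,0,0]}
    - {"offset":[0,0,0],"angular":[0,0,0]}
    - {"offset":[0,0,-10],"angular":[0,0,0]}
    - {"offset":[0,0,-35],"angular":[0,0,0]}
    - {"offset":[0,0,-40],"angular":[0,0,0]}
  grip: 72

```text
time: 14.75
eef_pos: [553.9, 317.2, 199.2]
tool_rot: [0.946, 0.324, 0.0, -0.0]
ft_force: [0.1, 0.5, 0.7]
grip_width: 71.8
```

```bash
python3 path.py 573.5 31 215 15 9
```

```text
t 14.75 pos [553.9 317.2 199.2] yaw0 37.8 F [0.1 0.5 0.7] w 71.8 q [-0.06  0.49 -0.73  1.46  0.33  1.32 -1.72]
[-15.  23.  -2.] 0.44
[-21.  33.  -2.] 0.63
[-19.  35.  -2.] 0.63
[-17.  35.  -2.] 0.63
[-15.  36.  -2.] 0.63
[-13.  37.  -2.] 0.63
[-8. 29. -2.] 0.48
[-5. 20. -1.] 0.33
[-2. 12. -1.] 0.19
```

carry_out:
  deltas:
    - {"offset":[-15,23,-6],"angular":[0,0,0.4]}
    - {"offset":[-21,33,0],"angular":[0,0,0.6]}
    - {"offset":[-19,35,0],"angular":[0,0,0.6]}
    - {"offset":[-17,35,0],"angular":[0,0,0.6]}
    - {"offset":[-15,36,0],"angular":[0,0,0.6]}
    - {"offset":[-13,37,0],"angular":[0,0,0.6]}
    - {"offset":[-8,29,0],"angular":[0,0,0.5]}
    - {"offset":[-5,20,0],"angular":[0,0,0.3]}
    - {"offset":[-2,12,0],"angular":[0,0,0.2]}

```text
time: 15.65
eef_pos: [578.0, 27.7, 220.0]
tool_rot: [0.991, 0.134, 0.01, -0.003]
ft_force: [-0.3, 0.9, 0.5]
grip_width: 72.1
```

```bash
python3 go.py 573.5 31 160 15
```

```text
t 15.7 pos [578.   27.7 220. ] F [-0.3  0.9  0.5] w 72.1
q [ 0.4  0.3 -0.6  1.6  0.2  1.3 -1.6]
offset tool-now [-4.7 -4.2 60. ]  after turn [-3.5 -4.4 60. ]  turn units [-0.  -0.2  0.1]
```

carry_out:
  deltas:
    - {"offset":[-3,-4,15],"angular":[0,-0.2,0]}
    - {"offset":[-1,0,35],"angular":[0,0,0]}
    - {"offset":[-1,0,15],"angular":[0,0,0]}

```text
time: 15.95
eef_pos: [573.6, 32.8, 154.7]
tool_rot: [0.991, 0.135, 0.003, -0.002]
ft_force: [0.1, 0.1, 0.1]
grip_width: 72.1
```

```bash
python3 go.py 573.5 31 150 15
```

```text
t 15.9 pos [573.6  32.8 154.7] F [0.1 0.1 0.1] w 72.1
q [ 0.3  0.3 -0.6  1.7  0.2  1.2 -1.6]
offset tool-now [-0.6  1.7  4.7]  after turn [-0.5  1.7  4.7]  turn units [-0.  -0.1  0.1]
```

carry_out:
  deltas:
    - {"offset":[-1.5,1.7,5],"angular":[0,-0.1,0.1]}
    - {"offset":[-1,0,18],"angular":[0,0,0]}
    - {"offset":[-0.5,0,10],"angular":[0,0,0]}
    - {"offset":[-0.5,0,4],"angular":[0,0,0]}

```text
time: 16.35
eef_pos: [569.2, 35.8, 115.4]
tool_rot: [0.991, 0.134, -0.004, -0.003]
ft_force: [0.9, 0.7, 0.4]
grip_width: 72.2
```

```bash
python3 go.py 573.5 31 112 15
```

```text
t 16.4 pos [569.2  35.8 115.4] F [0.9 0.7 0.4] w 72.2
q [ 0.3  0.4 -0.6  1.7  0.2  1.1 -1.6]
offset tool-now [2.9 5.8 3.3]  after turn [2.9 5.7 3.4]  turn units [-0.1  0.1  0.1]
```

carry_out:
  deltas:
    - {"offset":[3,5.7,2],"angular":[-0.1,0.1,0.1]}

```text
time: 16.45
eef_pos: [573.6, 31.9, 113.4]
tool_rot: [0.992, 0.13, 0.001, 0.001]
ft_force: [0.4, -0.4, -0.7]
grip_width: 72.4
```

```bash
python3 go.py 573.5 31 112 15
```

```text
t 16.4 pos [573.6  31.9 113.4] F [ 0.4 -0.4 -0.7] w 72.4
q [ 0.3  0.4 -0.6  1.7  0.2  1.1 -1.6]
offset tool-now [-0.3  0.9  1.4]  after turn [-0.3  0.9  1.4]  turn units [ 0. -0. -0.]
```

carry_out:
  deltas:
    - {"offset":[0,0.8,1],"angular":[0,0,0]}
    - {"offset":[0,0,0],"angular":[0,0,0]}
    - {"offset":[0,0,0],"angular":[0,0,0]}
    - {"offset":[0,0,0],"angular":[0,0,0]}
    - {"offset":[0,0,0],"angular":[0,0,0]}
  grip: 35

```text
time: 16.95
eef_pos: [575.3, 30.5, 114.3]
tool_rot: [0.992, 0.129, 0.003, 0.002]
ft_force: [0.1, 0.1, -3.7]
grip_width: 49.6
```

```bash
python3 go.py 573.5 31 112 15
```

```text
t 16.9 pos [575.3  30.5 114.3] F [ 0.1  0.1 -3.7] w 49.6
q [ 0.3  0.4 -0.6  1.7  0.2  1.1 -1.6]
offset tool-now [-1.6 -1.   2.3]  after turn [-1.6 -1.   2.3]  turn units [ 0.  -0.1 -0. ]
```

carry_out:
  deltas:
    - {"offset":[0,0,-15],"angular":[0,0,0]}
    - {"offset":[0,0,-35],"angular":[0,0,0]}
    - {"offset":[0,0,-45],"angular":[0,0,0]}
    - {"offset":[0,0,-40],"angular":[0,0,0]}
    - {"offset":[0,0,-15],"angular":[0,0,0]}

```text
time: 17.45
eef_pos: [571.7, 30.8, 270.1]
tool_rot: [0.992, 0.13, -0.001, 0.001]
ft_force: [0.3, -0.3, -3.0]
grip_width: 49.5
```

```bash
python3 path.py 468 310 275 40 9
```

```text
t 17.45 pos [571.7  30.8 270.1] yaw0 14.9 F [ 0.3 -0.3 -3. ] w 49.5 q [ 0.37  0.26 -0.6   1.54  0.15  1.39 -1.55]
[ -3. -28.  -0.] -0.48
[ -2. -41.  -1.] -0.69
[  0. -41.  -1.] -0.69
[  3. -41.  -1.] -0.69
[  5. -40.  -1.] -0.69
[  8. -40.  -1.] -0.69
[  8. -30.  -1.] -0.53
[  6. -21.  -0.] -0.37
[  4. -12.  -0.] -0.21
```

carry_out:
  deltas:
    - {"offset":[-3,-28,0],"angular":[0,0,-0.5]}
    - {"offset":[-2,-41,0],"angular":[0,0,-0.7]}
    - {"offset":[0,-41,0],"angular":[0,0,-0.7]}
    - {"offset":[3,-41,0],"angular":[0,0,-0.7]}
    - {"offset":[5,-40,0],"angular":[0,0,-0.7]}
    - {"offset":[8,-40,0],"angular":[0,0,-0.7]}
    - {"offset":[8,-30,0],"angular":[0,0,-0.5]}
    - {"offset":[6,-21,0],"angular":[0,0,-0.4]}
    - {"offset":[4,-12,0],"angular":[0,0,-0.2]}

```text
time: 18.35
eef_pos: [457.8, 320.2, 278.0]
tool_rot: [0.935, 0.355, 0.003, 0.003]
ft_force: [0.5, 0.6, -3.6]
grip_width: 49.7
```

```bash
python3 go.py 468 310 150 40
```

```text
t 18.4 pos [457.8 320.2 278. ] F [ 0.5  0.6 -3.6] w 49.7
q [ 0.   0.3 -0.8  1.6  0.2  1.4 -1.7]
offset tool-now [  0.5  13.6 128.1]  after turn [  1.3  14.4 128. ]  turn units [ 0.1 -0.   0.3]
```

carry_out:
  deltas:
    - {"offset":[2,8,10],"angular":[0.1,0,0.2]}
    - {"offset":[0,5,30],"angular":[0,0,0]}
    - {"offset":[0,0,40],"angular":[0,0,0]}
    - {"offset":[-1,0,35],"angular":[0,0,0]}
    - {"offset":[-1,0,20],"angular":[0,0,0]}
    - {"offset":[-0.5,0,8],"angular":[0,0,0]}

```text
time: 18.95
eef_pos: [468.2, 308.3, 131.7]
tool_rot: [0.939, 0.345, 0.002, -0.001]
ft_force: [-0.5, 0.1, -2.6]
grip_width: 49.7
```

```bash
python3 go.py 468 310 114 40
```

```text
t 18.9 pos [468.2 308.3 131.7] F [-0.5  0.1 -2.6] w 49.7
q [-0.   0.4 -0.8  1.7  0.3  1.1 -1.8]
offset tool-now [ 0.9 -1.4 17.7]  after turn [ 0.9 -1.4 17.7]  turn units [ 0.  -0.1  0.1]
```

carry_out:
  deltas:
    - {"offset":[0,-1,12],"angular":[0,-0.05,0]}
    - {"offset":[0,0,5],"angular":[0,0,0]}

```text
time: 19.15
eef_pos: [468.5, 307.7, 113.9]
tool_rot: [0.939, 0.344, 0.0, 0.0]
ft_force: [0.1, -0.7, -2.5]
grip_width: 49.6
```

carry_out:
  deltas:
    - {"offset":[0,0,2],"angular":[0,0,0]}

```text
time: 19.25
eef_pos: [468.9, 307.6, 112.0]
tool_rot: [0.939, 0.343, 0.0, 0.0]
ft_force: [0.0, 0.0, -3.7]
grip_width: 49.6
```

carry_out:
  deltas:
    - {"offset":[0,0,2],"angular":[0,0,0]}

```text
time: 19.35
eef_pos: [469.4, 308.0, 111.3]
tool_rot: [0.939, 0.343, 0.001, 0.0]
ft_force: [-6.0, -4.0, 17.9]
grip_width: 49.6
```

```bash
python3 go.py 468 310 111 40
```

```text
t 19.4 pos [469.4 308.  111.3] F [-6.  -4.  17.9] w 49.6
q [-0.   0.4 -0.8  1.8  0.3  1.1 -1.8]
offset tool-now [ 0.2 -2.4  0.3]  after turn [ 0.2 -2.4  0.3]  turn units [ 0. -0.  0.]
```

Contact. Releasing blue, retreating and checking all three tins.

carry_out:
  deltas:
    - {"offset":[0,0,0],"angular":[0,0,0]}
    - {"offset":[0,0,0],"angular":[0,0,0]}
    - {"offset":[0,0,0],"angular":[0,0,0]}
    - {"offset":[0,0,-10],"angular":[0,0,0]}
    - {"offset":[0,0,-35],"angular":[0,0,0]}
    - {"offset":[0,0,-40],"angular":[0,0,0]}
  grip: 72

```text
time: 19.95
eef_pos: [468.6, 308.0, 198.8]
tool_rot: [0.939, 0.344, -0.0, 0.0]
ft_force: [1.3, -0.0, 0.2]
grip_width: 71.8
```

```bash
python3 path.py 638 33 200 10 9; python3 -c "
from h import *
cap('scene','s4');cap('top','t4')"
```

```text
t 19.95 pos [468.6 308.  198.8] yaw0 40.2 F [ 1.3 -0.   0.2] w 71.8 q [ 0.02  0.33 -0.81  1.67  0.25  1.26 -1.72]
[-5. 31. -0.] 0.58
[-4. 44. -0.] 0.83
[-1. 44. -0.] 0.83
[ 2. 44. -0.] 0.83
[ 5. 44. -0.] 0.83
[ 8. 43. -0.] 0.83
[ 9. 33. -0.] 0.63
[ 7. 22. -0.] 0.44
[ 5. 12. -0.] 0.25
```

View pics/s4.png

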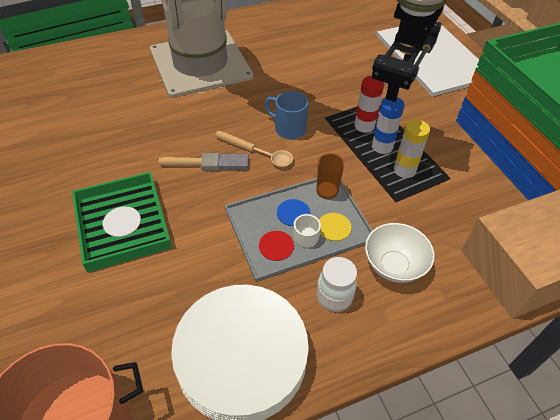

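View pics/t4.png

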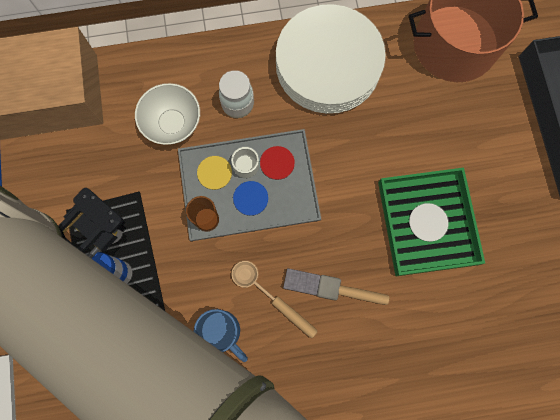

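The red, blue and yellow tins stand upright on the mat at (369,103), (388,125) and (413,150) in the scene view. The pads and ramekin are now unobstructed, so I'll refit them.

```bash
python3 - <<'E'
import fit; from fit import *
np.set_printoptions(precision=1,suppress=True)
S=cap("scene");T=cap("top")
for c,t0 in dict(red=[637,-30],blue=[574,33],yellow=[637.5,97]).items():
    def f(p,ds):
        e=0
        for d in ds:
            ign=fill(d,np.r_[circ(639,32,5,30),circ(639,32,50,30)])>0
            zone=(fill(d,circ(*t0,7,48))>0)&~ign
            e+=np.sum(((soft(fill(d,circ(*p,7,35)))-soft(hue(d["image"],c)))**2)[zone])
        return e
    print(c,[opt(lambda p:f(p,ds),t0).x for ds in([S],[T],[S,T])])
for n,d in(("scene",S),("top",T)):
    m=arm.masks_of(n,"ramekin"); print([(round(k["p"],2),k["bbox"]) for k in m])
    m=m[0]["region"]
    b=lambda p:fill(d,np.r_[circ(p[0],p[1],48,27),circ(p[0],p[1],14,27),circ(p[0],p[1],4,22)])
    r=opt(lambda p:np.sum((soft(b(p))-soft(m))**2),[638,32]); print("ramekin",n,r.x,r.fun)
    g=(d["image"].min(2)>100)&(d["image"].max(2).astype(int)-d["image"].min(2)<45)
a=cv2.resize(T["image"][140:185,220:270],None,fx=10,fy=10,interpolation=cv2.INTER_CUBIC)
for z,r,p in((48,27,r.x),(48,23,r.x)):
    cv2.polylines(a,[((proj(T,circ(*p,z,r))-[219.5,139.5])*10).astype(np.int32)],True,(255,0,255),1)
cv2.imwrite("pics/zr.png",a)
E
```

```text
red [array([638.4, -30.8]), array([636.6, -29.5]), array([637.4, -29.8])]
blue [array([575.4,  32.9]), array([573.4,  33.1]), array([573.9,  33. ])]
yellow [array([638.2,  96.1]), array([636.6,  96.8]), array([637.3,  96.4])]
[(0.93, [287.3, 212.8, 35.6, 36.8])]
ramekin scene [642.   31.3] 5.564862806061124
[(0.65, [233.2, 148.7, 24.6, 29.6])]
ramekin top [639.2  33.4] 47.89239502183476
```

View pics/zr.png

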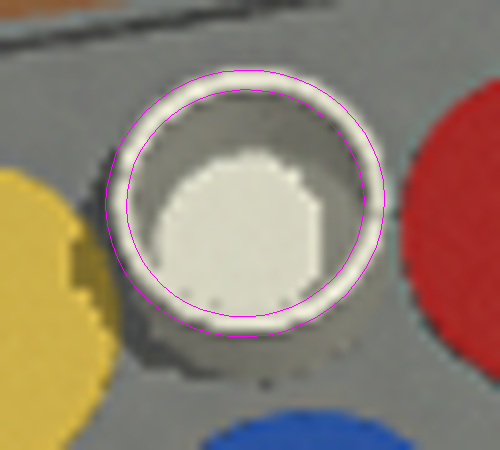

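```bash
python3 - <<'E'
from h import *
T=cap("top");S=cap("scene")
for n,p in dict(bowl_near=(150,142),bowl_right=(199,120),jar_left=(221,108),jar_near=(238,116),jarlid=(234,84)).items(): print(n,[ray(T,p,z)[:2].round() for z in(0,60,90)])
print("jarlid tri",tri(S,(340,272),T,(235,84)),"bowl rim ctr",tri(S,(401,249),T,(168,114)))
E
python3 path.py 639 33 200 0 10
```

```text
bowl_near [array([724., 219.]), array([700., 207.]), array([688., 201.])]
bowl_right [array([755., 113.]), array([730., 108.]), array([717., 105.])]
jar_left [array([774.,  64.]), array([747.,  62.]), array([734.,  61.])]
jar_near [array([751.,  32.]), array([725.,  32.]), array([713.,  31.])]
jarlid [array([823.,  30.]), array([794.,  30.]), array([779.,  29.])]
jarlid tri [780.4600541   28.62086874  86.96199637] bowl rim ctr [758.10525451 170.29640226  49.0338778 ]
t 20.35 pos [468.8 307.8 196.7] yaw0 40.2 F [-0.1  0.4  0.2] w 71.9 q [ 0.02  0.33 -0.81  1.67  0.25  1.25 -1.72]
[-4. 27. -0.] 0.68
[-3. 39. -0.] 0.97
[-0. 39. -0.] 0.97
[ 3. 39. -0.] 0.97
[ 6. 38. -0.] 0.97
[10. 38. -0.] 0.97
[13. 37. -0.] 0.97
[12. 27. -0.] 0.74
[10. 18. -0.] 0.52
[ 6. 10. -0.] 0.29
```

carry_out:
  deltas:
    - {"offset":[-4,27,-5],"angular":[0,0,0.7]}
    - {"offset":[-3,39,-3],"angular":[0,0,0.97]}
    - {"offset":[0,39,0],"angular":[0,0,0.97]}
    - {"offset":[3,39,0],"angular":[0,0,0.97]}
    - {"offset":[6,38,0],"angular":[0,0,0.97]}
    - {"offset":[10,38,0],"angular":[0,0,0.97]}
    - {"offset":[13,37,0],"angular":[0,0,0.97]}
    - {"offset":[12,27,0],"angular":[0,0,0.7]}
    - {"offset":[10,18,0],"angular":[0,0,0.5]}
    - {"offset":[4,8,0],"angular":[0,0,0.3]}
  grip: 82

```text
time: 21.35
eef_pos: [636.5, 25.1, 195.2]
tool_rot: [1.0, -0.01, -0.007, 0.001]
ft_force: [0.7, 0.2, 0.1]
grip_width: 81.9
```

```bash
python3 go.py 639.5 33 100 0
```

```text
t 21.4 pos [636.5  25.1 195.2] F [0.7 0.2 0.1] w 81.9
q [ 0.3  0.5 -0.5  1.5  0.2  1.3 -1.9]
offset tool-now [ 4.2 -8.2 95.1]  after turn [ 3.  -7.9 95.2]  turn units [ 0.   0.2 -0.2]
```

carry_out:
  deltas:
    - {"offset":[2,-7,15],"angular":[0,0.1,-0.2]}
    - {"offset":[0,0,40],"angular":[0,0,0]}
    - {"offset":[0,0,30],"angular":[0,0,0]}
    - {"offset":[0,0,10],"angular":[0,0,0]}

```text
time: 21.75
eef_pos: [638.5, 35.1, 98.5]
tool_rot: [1.0, 0.0, -0.002, -0.0]
ft_force: [-0.5, 0.5, 0.3]
grip_width: 81.7
```

```bash
python3 go.py 639.5 33 40 0
```

```text
t 21.8 pos [638.5  35.1  98.5] F [-0.5  0.5  0.3] w 81.7
q [ 0.3  0.5 -0.5  1.6  0.3  1.1 -1.9]
offset tool-now [ 1.2  2.1 58.5]  after turn [ 1.   2.1 58.5]  turn units [-0.  0.  0.]
```

carry_out:
  deltas:
    - {"offset":[0.5,2,8],"angular":[0,0,0]}
    - {"offset":[0,0,12],"angular":[0,0,0]}
    - {"offset":[0,0,5],"angular":[0,0,0]}

```text
time: 22.05
eef_pos: [638.8, 35.3, 73.0]
tool_rot: [1.0, 0.002, -0.002, -0.001]
ft_force: [-0.1, 0.4, -0.1]
grip_width: 82.0
```

```bash
python3 go.py 639.5 33 40 0; python3 -c "
from h import *
d=cap('scene'); cv2.imwrite('pics/z5.png',cv2.resize(d['image'][140:290,205:385],None,fx=4,fy=4,interpolation=cv2.INTER_CUBIC))"
```

```text
t 22.1 pos [638.8  35.3  73. ] F [-0.1  0.4 -0.1] w 82.0
q [ 0.3  0.6 -0.5  1.6  0.3  1.1 -1.9]
offset tool-now [ 0.8  2.4 33. ]  after turn [ 0.7  2.3 33. ]  turn units [-0.  0.  0.]
```

View pics/z5.png

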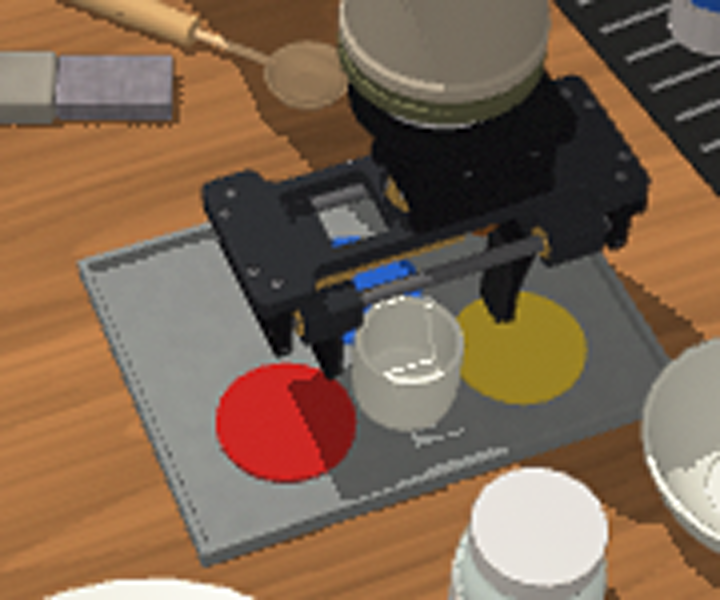

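The fingers straddle the ramekin at (335,360) and (500,305) in the crop, clear on both sides.

carry_out:
  deltas:
    - {"offset":[0.5,2.3,5],"angular":[0,0,0]}

```text
time: 22.2
eef_pos: [640.1, 33.5, 68.8]
tool_rot: [1.0, 0.002, -0.001, -0.001]
ft_force: [0.3, 0.6, 1.2]
grip_width: 81.8
```

carry_out:
  deltas:
    - {"offset":[0,0,14],"angular":[0,0,0]}
    - {"offset":[0,0,10],"angular":[0,0,0]}
    - {"offset":[0,0,4],"angular":[0,0,0]}

```text
time: 22.5
eef_pos: [640.9, 32.7, 39.5]
tool_rot: [1.0, 0.001, 0.0, -0.001]
ft_force: [-0.2, -0.6, -0.7]
grip_width: 82.0
```

```bash
python3 go.py 639.5 33 40 0
```

```text
t 22.5 pos [640.9  32.7  39.5] F [-0.2 -0.6 -0.7] w 82.0
q [ 0.2  0.6 -0.5  1.6  0.3  1.  -1.9]
offset tool-now [-1.4 -0.3 -0.5]  after turn [-1.4 -0.3 -0.5]  turn units [-0. -0.  0.]
```

carry_out:
  deltas:
    - {"offset":[-1.4,-0.3,0],"angular":[0,0,0]}
    - {"offset":[0,0,0],"angular":[0,0,0]}
    - {"offset":[0,0,0],"angular":[0,0,0]}
    - {"offset":[0,0,0],"angular":[0,0,0]}
    - {"offset":[0,0,0],"angular":[0,0,0]}
  grip: 40

```text
time: 23.0
eef_pos: [639.3, 33.1, 39.3]
tool_rot: [1.0, 0.001, 0.0, -0.001]
ft_force: [0.2, -0.4, -1.5]
grip_width: 53.8
```

```bash
python3 go.py 639.5 33 40 0
```

```text
t 23.0 pos [639.3  33.1  39.3] F [ 0.2 -0.4 -1.5] w 53.8
q [ 0.2  0.6 -0.5  1.6  0.3  1.  -1.9]
offset tool-now [ 0.2  0.1 -0.7]  after turn [ 0.2  0.1 -0.7]  turn units [-0. -0.  0.]
```

carry_out:
  deltas:
    - {"offset":[0,0,-10],"angular":[0,0,0]}
    - {"offset":[0,0,-25],"angular":[0,0,0]}
    - {"offset":[0,0,-35],"angular":[0,0,0]}
    - {"offset":[0,0,-20],"angular":[0,0,0]}

```text
time: 23.4
eef_pos: [637.2, 32.9, 130.7]
tool_rot: [1.0, 0.002, -0.003, -0.001]
ft_force: [0.8, 0.2, -0.9]
grip_width: 54.1
```

```bash
python3 path.py 468.5 -304.3 125 0 12; python3 -c "
from h import *
cap('scene','s6')"
```

```text
t 23.4 pos [637.2  32.9 130.7] yaw0 0.2 F [ 0.8  0.2 -0.9] w 54.1 q [ 0.27  0.5  -0.53  1.53  0.26  1.18 -1.87]
[-12.  23.   0.] 0.0
[-16.  33.   1.] 0.0
[-16.  33.   1.] 0.0
[-16.  33.   1.] 0.0
[-16.  33.   1.] 0.0
[-16.  33.   1.] 0.0
[-16.  33.   1.] 0.0
[-16.  33.   1.] 0.0
[-16.  33.   1.] 0.0
[-13.  25.   0.] 0.0
[-9. 17.  0.] 0.0
[-5. 10.  0.] 0.0
```

View pics/s6.png

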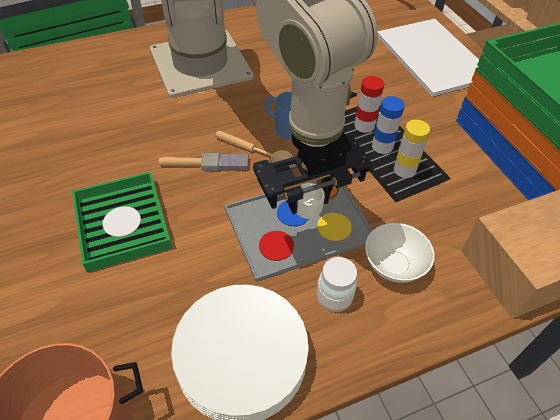

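The ramekin is held between the fingers at (312,200), off the tray, and the tins stand on the mat. On to the crate.

carry_out:
  deltas:
    - {"offset":[-12,23,0],"angular":[0,0,0]}
    - {"offset":[-16,33,0],"angular":[0,0,0]}
    - {"offset":[-16,33,0],"angular":[0,0,0]}
    - {"offset":[-16,33,0],"angular":[0,0,0]}
    - {"offset":[-16,33,0],"angular":[0,0,0]}
    - {"offset":[-16,33,0],"angular":[0,0,0]}
    - {"offset":[-16,33,0],"angular":[0,0,0]}
    - {"offset":[-16,33,0],"angular":[0,0,0]}
    - {"offset":[-16,33,0],"angular":[0,0,0]}
    - {"offset":[-13,25,0],"angular":[0,0,0]}
    - {"offset":[-9,17,0],"angular":[0,0,0]}
    - {"offset":[-5,10,0],"angular":[0,0,0]}

```text
time: 24.65
eef_pos: [467.9, -316.3, 137.9]
tool_rot: [1.0, 0.005, 0.003, -0.001]
ft_force: [0.2, 0.1, -2.0]
grip_width: 54.1
```

```bash
python3 go.py 468.5 -304.3 60 0
```

```text
t 24.6 pos [ 467.9 -316.3  137.9] F [ 0.2  0.1 -2. ] w 54.1
q [ 0.9  0.3 -0.4  1.7  0.1  1.1 -1.1]
offset tool-now [  0.2 -11.8  77.9]  after turn [  0.6 -12.   77.9]  turn units [-0.  -0.1  0.1]
```

carry_out:
  deltas:
    - {"offset":[0,-9,12],"angular":[0,-0.05,0.1]}
    - {"offset":[0,-2,30],"angular":[0,0,0]}
    - {"offset":[0,0,20],"angular":[0,0,0]}
    - {"offset":[0,0,6],"angular":[0,0,0]}

```text
time: 25.05
eef_pos: [469.5, -303.6, 68.9]
tool_rot: [1.0, -0.0, 0.002, -0.0]
ft_force: [-0.3, 0.1, -1.3]
grip_width: 53.6
```

```bash
python3 go.py 468.5 -304.3 44 0; python3 - <<'E'
from fit import *
np.set_printoptions(precision=1,suppress=True)
s=arm.read_state(); p=s["eef_pos"]
for n in("scene","top"):
    d=cap(n,"c_"+n); I=d["image"]
    x,y=proj(d,[468.5,-304.3,8])[0]
    a=cv2.resize(I[int(y)-55:int(y)+55,int(x)-60:int(x)+60],None,fx=5,fy=5,interpolation=cv2.INTER_CUBIC)
    zb=p[2]-35.3
    for P,c in((circ(468.5,-304.3,8,38),(255,0,255)),(circ(p[0],p[1],zb+44,27),(0,255,255))):
        cv2.polylines(a,[((proj(d,P)-[int(x)-60.5,int(y)-55.5])*5).astype(np.int32)],True,c,1)
    cv2.imwrite(f"pics/cz_{n}.png",a)
E
```

```text
t 25.1 pos [ 469.5 -303.6   68.9] F [-0.3  0.1 -1.3] w 53.6
q [ 0.8  0.4 -0.4  1.8  0.2  1.  -1.2]
offset tool-now [-1.1  0.7 24.9]  after turn [-1.   0.7 24.9]  turn units [-0.  -0.1 -0. ]
```

View pics/cz_scene.png

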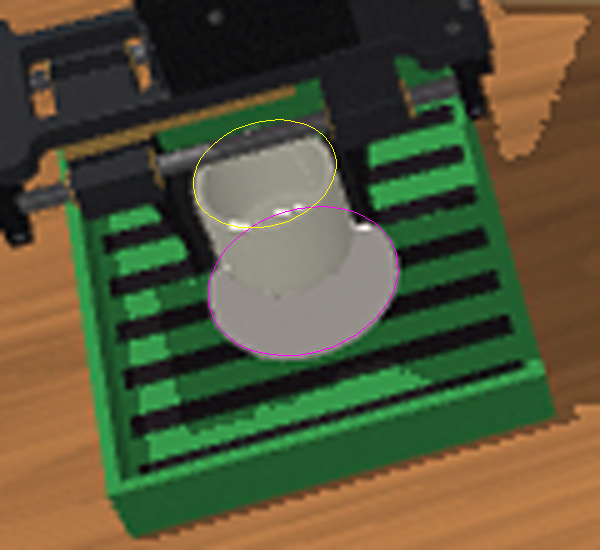

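View pics/cz_top.png

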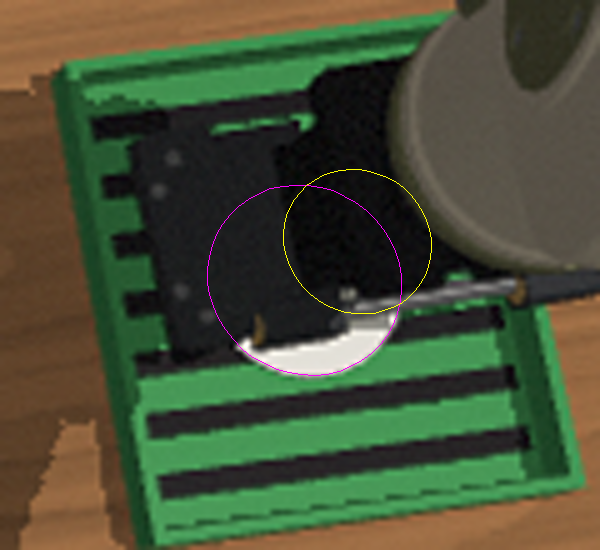

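```bash
python3 - <<'E'
from fit import *
np.set_printoptions(precision=1,suppress=True)
d=cap("scene"); p=arm.read_state()["eef_pos"]; zb=p[2]-35.3; print(p,zb)
m=arm.masks_of("scene","ramekin"); print([(round(k["p"],2),k["bbox"]) for k in m]); m=m[0]["region"]
x,y=proj(d,[468.5,-304.3,8])[0]
a=cv2.resize(d["image"][int(y)-45:int(y)+25,int(x)-40:int(x)+40],None,fx=8,fy=8,interpolation=cv2.INTER_CUBIC)
def ol(P,c): cv2.polylines(a,[((proj(d,P)-[int(x)-40.5,int(y)-45.5])*8).astype(np.int32)],True,c,1)
for dx,c in((0,(0,255,255)),(3,(255,0,255))): 
    ol(circ(p[0]+dx,p[1],zb+44,27),c); ol(circ(p[0]+dx,p[1],zb+10,27),c)
cv2.imwrite("pics/cz2.png",a)
b=lambda q:fill(d,np.r_[circ(q[0],q[1],zb+44,27),circ(q[0],q[1],zb+10,27),circ(q[0],q[1],zb,22)])
ign=np.zeros((420,560),bool)
r=opt(lambda q:np.sum((soft(b(q))-soft(m))**2),list(p[:2])); print(r.x,r.fun)
E
```

```text
[ 470.2 -304.8   71.1] 35.79946406530365
[(0.77, [95.7, 191.0, 33.8, 34.8])]
[ 477.4 -305. ] 59.25966909294152
```

View pics/cz2.png

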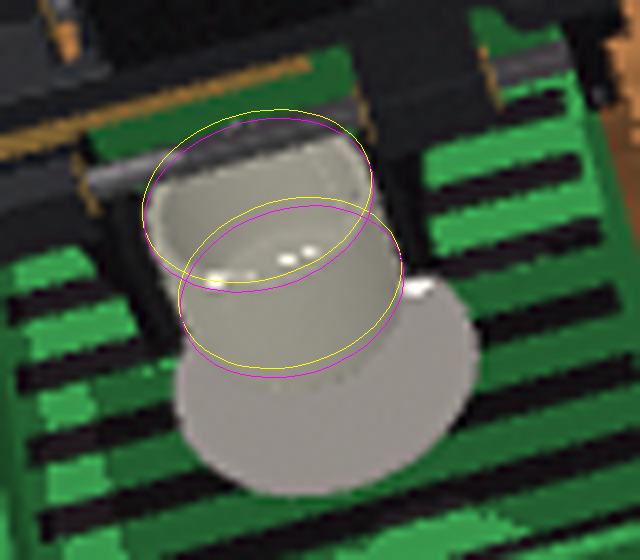

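carry_out:
  deltas:
    - {"offset":[-2,-0.5,10],"angular":[0,0,0]}
    - {"offset":[-0.5,0,8],"angular":[0,0,0]}
    - {"offset":[-0.5,0,3],"angular":[0,0,0]}

```text
time: 25.55
eef_pos: [469.1, -305.6, 51.9]
tool_rot: [1.0, -0.001, 0.006, 0.002]
ft_force: [-0.9, 0.7, -1.9]
grip_width: 53.9
```

```bash
python3 go.py 468 -304.3 44 0
```

```text
t 25.6 pos [ 469.1 -305.6   51.9] F [-0.9  0.7 -1.9] w 53.9
q [ 0.8  0.4 -0.4  1.8  0.2  0.9 -1.2]
offset tool-now [-1.2 -1.4  7.9]  after turn [-1.1 -1.3  7.9]  turn units [ 0.1 -0.1 -0. ]
```

carry_out:
  deltas:
    - {"offset":[-1.5,-1.3,5],"angular":[0.05,-0.14,0]}

```text
time: 25.65
eef_pos: [467.6, -304.6, 46.8]
tool_rot: [1.0, -0.001, -0.0, 0.0]
ft_force: [-0.5, -0.2, -0.5]
grip_width: 53.9
```

```bash
python3 go.py 468 -304.3 43.3 0
```

```text
t 25.6 pos [ 467.6 -304.6   46.8] F [-0.5 -0.2 -0.5] w 53.9
q [ 0.8  0.4 -0.4  1.8  0.2  0.9 -1.2]
offset tool-now [ 0.5 -0.3  3.5]  after turn [ 0.4 -0.3  3.5]  turn units [ 0.  0. -0.]
```

carry_out:
  deltas:
    - {"offset":[0,0,2],"angular":[0,0,0]}

```text
time: 25.75
eef_pos: [467.3, -304.3, 44.1]
tool_rot: [1.0, -0.001, -0.001, -0.0]
ft_force: [-1.4, -1.1, -0.9]
grip_width: 54.1
```

carry_out:
  deltas:
    - {"offset":[0,0,1.2],"angular":[0,0,0]}

```text
time: 25.85
eef_pos: [467.3, -304.4, 43.0]
tool_rot: [1.0, -0.001, -0.001, -0.0]
ft_force: [-6.4, 3.1, 19.4]
grip_width: 54.1
```

carry_out:
  deltas:
    - {"offset":[0,0,1.2],"angular":[0,0,0]}

```text
time: 25.95
eef_pos: [467.4, -304.4, 42.9]
tool_rot: [1.0, -0.001, -0.001, -0.0]
ft_force: [-9.8, 5.3, 24.9]
grip_width: 54.2
```

carry_out:
  deltas:
    - {"offset":[0,0,-0.3],"angular":[0,0,0]}

```text
time: 26.05
eef_pos: [467.6, -304.5, 43.7]
tool_rot: [1.0, -0.001, -0.001, 0.0]
ft_force: [0.1, -0.0, -0.9]
grip_width: 53.9
```

carry_out:
  deltas:
    - {"offset":[0,0,0],"angular":[0,0,0]}
    - {"offset":[0,0,0],"angular":[0,0,0]}
    - {"offset":[0,0,0],"angular":[0,0,0]}
    - {"offset":[0,0,-8],"angular":[0,0,0]}
    - {"offset":[0,0,-25],"angular":[0,0,0]}
    - {"offset":[0,0,-40],"angular":[0,0,0]}
    - {"offset":[0,0,-45],"angular":[0,0,0]}
    - {"offset":[0,0,-45],"angular":[0,0,0]}
    - {"offset":[0,0,-20],"angular":[0,0,0]}
  grip: 78

```text
time: 26.95
eef_pos: [466.7, -303.2, 232.7]
tool_rot: [1.0, -0.001, -0.003, -0.002]
ft_force: [0.7, -0.6, -0.9]
grip_width: 78.1
```

```bash
python3 path.py 388 301 220 42 13; python3 - <<'E'
from fit import *
for n in("scene","top"):
    d=cap(n,"d_"+n); I=d["image"]
    x,y=proj(d,[468.5,-304.3,8])[0]
    a=cv2.resize(I[int(y)-55:int(y)+55,int(x)-60:int(x)+60],None,fx=5,fy=5,interpolation=cv2.INTER_CUBIC)
    for P,c in((circ(468.5,-304.3,8,38),(255,0,255)),(circ(468.5,-304.3,52,27),(0,255,255))):
        cv2.polylines(a,[((proj(d,P)-[int(x)-60.5,int(y)-55.5])*5).astype(np.int32)],True,c,1)
    cv2.imwrite(f"pics/dz_{n}.png",a)
E
```

```text
t 26.95 pos [ 466.7 -303.2  232.7] yaw0 -0.1 F [ 0.7 -0.6 -0.9] w 78.1 q [ 0.86  0.22 -0.42  1.64  0.09  1.3  -1.15]
[ -5. -37.   1.] -0.52
[ -5. -54.   1.] -0.74
[ -1. -54.   1.] -0.74
[  2. -54.   1.] -0.74
[  6. -54.   1.] -0.74
[  9. -53.   1.] -0.74
[ 13. -52.   1.] -0.74
[ 16. -51.   1.] -0.74
[ 19. -50.   1.] -0.74
[ 23. -49.   1.] -0.74
[ 20. -36.   1.] -0.57
[ 15. -25.   1.] -0.4
[  9. -13.   0.] -0.22
```

View pics/dz_scene.png

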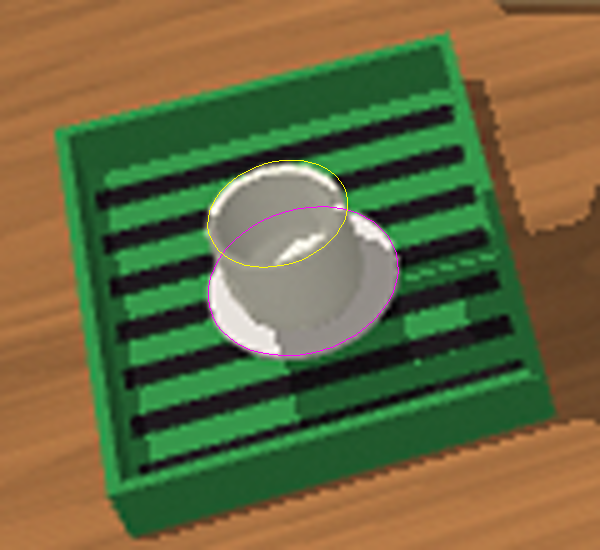

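View pics/dz_top.png

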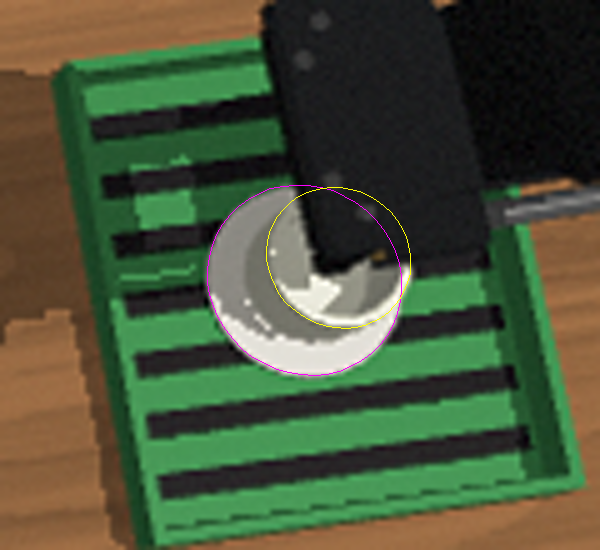

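The ramekin stands upright in the middle of the disc in both views; its rim matches the predicted circle within 1–2 mm. Next I'll locate the tins on the mat precisely.

```bash
python3 - <<'E'
import fit; from fit import *
np.set_printoptions(precision=1,suppress=True)
S=cap("scene","s7");T=cap("top","t7"); fit.LID=15
for c,t0 in dict(red=[389,301],blue=[469.5,308],yellow=[554,318]).items():
    print(c,[ (x,round(e,1)) for x,e in [fit_lid(ds,c,t0,134) for ds in([S],[T],[S,T])]])
for n,d in(("s",S),("t",T)):
    a=d["image"].copy(); 
    for t in ([389,301],[469.5,308],[554,318]):
        cv2.polylines(a,[np.round(proj(d,circ(*t,134,25))).astype(np.int32)],True,(255,0,255),1)
    x,y=proj(d,[469,308,70])[0].astype(int); x0=max(0,x-90);y0=max(0,y-75)
    cv2.imwrite(f"pics/mz_{n}.png",cv2.resize(a[y0:y0+150,x0:x0+180],None,fx=4,fy=4,interpolation=cv2.INTER_CUBIC))
E
```

```text
red [(array([392.3, 297. ]), np.float64(4.6)), (array([387.3, 299.5]), np.float64(20.4)), (array([387.9, 299.3]), np.float64(45.8))]
blue [(array([470.9, 302. ]), np.float64(6.6)), (array([465.7, 304.8]), np.float64(14.9)), (array([466.9, 304.4]), np.float64(48.4))]
yellow [(array([554.5, 312.6]), np.float64(7.8)), (array([551.6, 315. ]), np.float64(401.2)), (array([552.7, 314.7]), np.float64(421.0))]
```

View pics/mz_s.png

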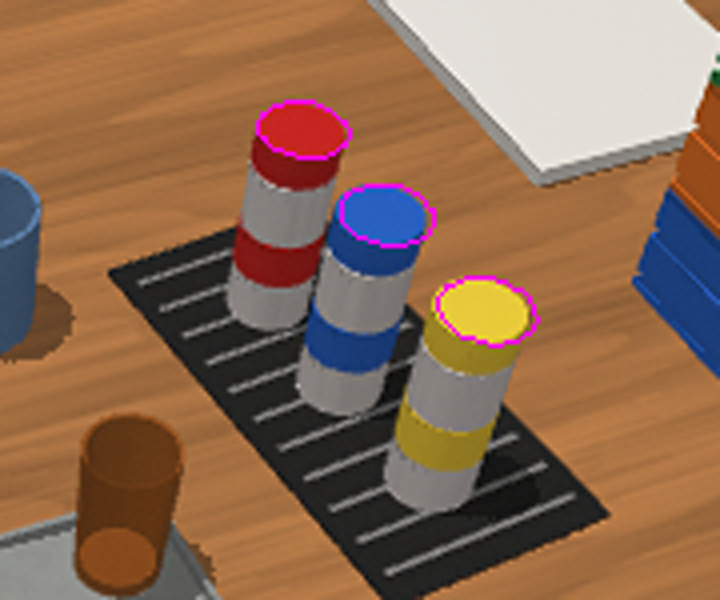

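View pics/mz_t.png

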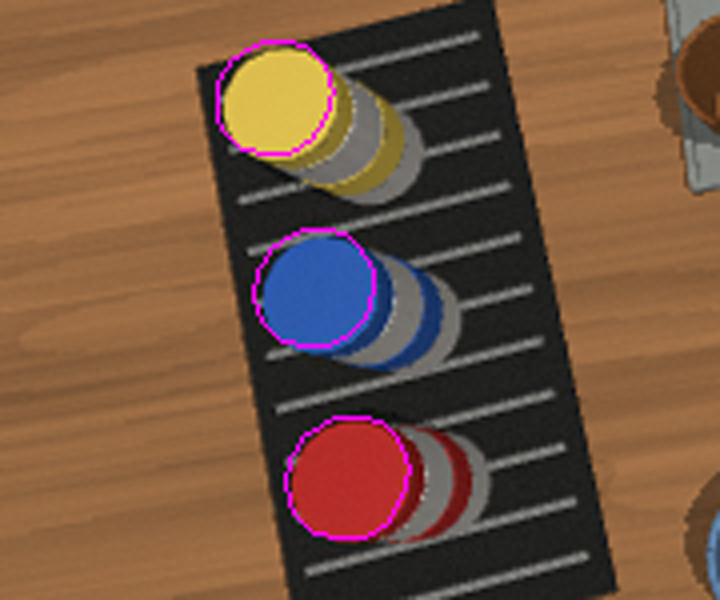

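```bash
python3 path.py 553 316 220 38 15
```

```text
t 27.15 pos [ 465.4 -302.8  227.9] yaw0 -0.1 F [ 0.8  0.1 -0.2] w 78.2 q [ 0.86  0.23 -0.42  1.65  0.09  1.3  -1.15]
[  5. -33.   0.] -0.4
[  8. -46.   1.] -0.57
[ 10. -46.   1.] -0.57
[ 13. -45.   1.] -0.57
[ 15. -45.   1.] -0.57
[ 17. -44.   1.] -0.57
[ 19. -43.   1.] -0.57
[ 21. -42.   1.] -0.57
[ 24. -41.   1.] -0.57
[ 26. -39.   1.] -0.57
[ 27. -38.   1.] -0.57
[ 29. -37.   1.] -0.57
[ 24. -27.   0.] -0.44
[ 17. -18.   0.] -0.31
[ 10. -10.   0.] -0.17
```

carry_out:
  deltas:
    - {"offset":[5,-33,0],"angular":[0,0,-0.4]}
    - {"offset":[8,-46,0],"angular":[0,0,-0.57]}
    - {"offset":[10,-46,0],"angular":[0,0,-0.57]}
    - {"offset":[13,-45,0],"angular":[0,0,-0.57]}
    - {"offset":[15,-45,0],"angular":[0,0,-0.57]}
    - {"offset":[17,-44,0],"angular":[0,0,-0.57]}
    - {"offset":[19,-43,0],"angular":[0,0,-0.57]}
    - {"offset":[21,-42,0],"angular":[0,0,-0.57]}
    - {"offset":[24,-41,0],"angular":[0,0,-0.57]}
    - {"offset":[26,-39,0],"angular":[0,0,-0.57]}
    - {"offset":[27,-35,0],"angular":[0,0,-0.57]}
    - {"offset":[24,-28,0],"angular":[0,0,-0.5]}
  grip: 76

```text
time: 28.35
eef_pos: [533.9, 242.0, 213.2]
tool_rot: [0.958, 0.288, -0.017, -0.009]
ft_force: [0.2, -0.4, 0.2]
grip_width: 76.1
```

```bash
python3 path.py 553 316 210 38 4
```

```text
t 28.35 pos [533.9 242.  213.2] yaw0 33.4 F [ 0.2 -0.4  0.2] w 76.1 q [ 0.15  0.4  -0.81  1.55  0.27  1.34 -1.68]
[ 17. -16.   1.] -0.28
[ 19. -17.   1.] -0.3
[ 14. -11.   1.] -0.21
[ 8. -6.  0.] -0.12
```

carry_out:
  deltas:
    - {"offset":[17,-16,0],"angular":[0,0.2,-0.2]}
    - {"offset":[19,-17,0],"angular":[0,0.2,-0.3]}
    - {"offset":[14,-11,0],"angular":[0,0,-0.2]}
    - {"offset":[7,-5,0],"angular":[0,0,-0.1]}

```text
time: 28.75
eef_pos: [548.2, 322.7, 206.7]
tool_rot: [0.945, 0.327, -0.004, -0.016]
ft_force: [-0.2, -1.0, -0.8]
grip_width: 76.0
```

```bash
python3 go.py 553 316 165 38
```

```text
t 28.8 pos [548.2 322.7 206.7] F [-0.2 -1.  -0.8] w 76.0
q [ 0.   0.5 -0.8  1.4  0.3  1.3 -1.7]
offset tool-now [-0.5  9.6 41.4]  after turn [-0.4  8.2 41.7]  turn units [-0.4 -0.   0. ]
```

carry_out:
  deltas:
    - {"offset":[0,7,5],"angular":[-0.4,0,0]}
    - {"offset":[0,0,25],"angular":[0,0,0]}
    - {"offset":[0,0,10],"angular":[0,0,0]}

```text
time: 29.05
eef_pos: [551.6, 317.9, 163.1]
tool_rot: [0.945, 0.328, -0.0, 0.0]
ft_force: [-0.5, 0.3, 0.1]
grip_width: 75.9
```

```bash
python3 go.py 553 316 112 38
```

```text
t 29.1 pos [551.6 317.9 163.1] F [-0.5  0.3  0.1] w 75.9
q [-0.   0.5 -0.8  1.5  0.4  1.3 -1.8]
offset tool-now [ 0.   2.3 51.1]  after turn [-0.   2.3 51.1]  turn units [0.  0.  0.1]
```

carry_out:
  deltas:
    - {"offset":[0,2,5],"angular":[0,0,0]}
    - {"offset":[-0.5,0.5,24],"angular":[0,0,0]}
    - {"offset":[-0.5,0,16],"angular":[0,0,0]}
    - {"offset":[-0.5,0,5],"angular":[0,0,0]}

```text
time: 29.45
eef_pos: [552.3, 312.6, 110.6]
tool_rot: [0.945, 0.327, -0.001, 0.001]
ft_force: [0.6, -0.6, -0.2]
grip_width: 76.0
```

```bash
python3 go.py 553 316 112 38
```

```text
t 29.4 pos [552.3 312.6 110.6] F [ 0.6 -0.6 -0.2] w 76.0
q [-0.   0.6 -0.8  1.6  0.4  1.2 -1.8]
offset tool-now [ 2.6 -2.3 -1.4]  after turn [ 2.6 -2.3 -1.4]  turn units [0. 0. 0.]
```

carry_out:
  deltas:
    - {"offset":[2.6,-2.3,-1],"angular":[0,0,0]}

```text
time: 29.55
eef_pos: [553.0, 315.1, 111.1]
tool_rot: [0.945, 0.326, -0.002, 0.001]
ft_force: [-0.3, 0.2, -0.5]
grip_width: 75.9
```

carry_out:
  deltas:
    - {"offset":[0,0,0],"angular":[0,0,0]}
    - {"offset":[0,0,0],"angular":[0,0,0]}
    - {"offset":[0,0,0],"angular":[0,0,0]}
    - {"offset":[0,0,0],"angular":[0,0,0]}
    - {"offset":[0,0,0],"angular":[0,0,0]}
  grip: 35

```text
time: 30.05
eef_pos: [554.1, 317.0, 114.6]
tool_rot: [0.945, 0.326, 0.0, 0.0]
ft_force: [0.5, 0.4, -2.1]
grip_width: 49.6
```

```bash
python3 go.py 553 316 112 38
```

```text
t 30.1 pos [554.1 317.  114.6] F [ 0.5  0.4 -2.1] w 49.6
q [-0.   0.6 -0.8  1.5  0.4  1.2 -1.8]
offset tool-now [-1.5  0.1  2.6]  after turn [-1.5  0.1  2.6]  turn units [ 0. -0.  0.]
```

carry_out:
  deltas:
    - {"offset":[0,0,-15],"angular":[0,0,0]}
    - {"offset":[0,0,-35],"angular":[0,0,0]}
    - {"offset":[0,0,-45],"angular":[0,0,0]}
    - {"offset":[0,0,-40],"angular":[0,0,0]}
    - {"offset":[0,0,-12],"angular":[0,0,0]}

```text
time: 30.55
eef_pos: [552.2, 316.1, 267.7]
tool_rot: [0.945, 0.327, -0.003, 0.0]
ft_force: [0.7, -1.1, -1.6]
grip_width: 49.6
```

```bash
python3 path.py 637.5 96.5 265 15 8
```

```text
t 30.55 pos [552.2 316.1 267.7] yaw0 38.2 F [ 0.7 -1.1 -1.6] w 49.6 q [-0.01  0.47 -0.82  1.36  0.34  1.46 -1.72]
[-8. 25.  0.] 0.52
[-9. 36.  0.] 0.74
[-7. 37.  0.] 0.74
[-5. 37.  0.] 0.74
[-2. 37.  0.] 0.74
[ 0. 29.  0.] 0.56
[ 1. 20.  0.] 0.39
[ 1. 11.  0.] 0.22
```

carry_out:
  deltas:
    - {"offset":[-8,25,0],"angular":[0,0,0.5]}
    - {"offset":[-9,36,0],"angular":[0,0,0.7]}
    - {"offset":[-7,37,0],"angular":[0,0,0.7]}
    - {"offset":[-5,37,0],"angular":[0,0,0.7]}
    - {"offset":[-2,37,0],"angular":[0,0,0.7]}
    - {"offset":[0,29,0],"angular":[0,0,0.6]}
    - {"offset":[0,20,0],"angular":[0,0,0.4]}
    - {"offset":[0,9,0],"angular":[0,0,0.2]}

```text
time: 31.35
eef_pos: [635.9, 94.1, 272.3]
tool_rot: [0.991, 0.132, -0.001, -0.001]
ft_force: [0.7, 0.4, -2.6]
grip_width: 49.4
```

```bash
python3 go.py 637.5 96.5 170 15
```

```text
t 31.4 pos [635.9  94.1 272.3] F [ 0.7  0.4 -2.6] w 49.4
q [ 0.3  0.4 -0.7  1.3  0.3  1.4 -1.7]
offset tool-now [  2.4  -1.7 102.3]  after turn [  2.2  -1.9 102.3]  turn units [-0.  0.  0.]
```

carry_out:
  deltas:
    - {"offset":[2,-2,15],"angular":[0,0,0]}
    - {"offset":[-1,0,35],"angular":[0,0,0]}
    - {"offset":[-1,0,45],"angular":[0,0,0]}
    - {"offset":[-1,0,30],"angular":[0,0,0]}
    - {"offset":[-0.5,0,10],"angular":[0,0,0]}

```text
time: 31.85
eef_pos: [631.8, 104.9, 131.5]
tool_rot: [0.99, 0.138, 0.0, -0.003]
ft_force: [0.1, -0.4, -1.4]
grip_width: 49.5
```

```bash
python3 go.py 637.5 96.5 118 15
```

```text
t 31.9 pos [631.8 104.9 131.5] F [ 0.1 -0.4 -1.4] w 49.5
q [ 0.3  0.5 -0.7  1.5  0.3  1.2 -1.8]
offset tool-now [ 3.1  9.8 13.5]  after turn [ 3.3  9.6 13.5]  turn units [-0.1 -0.   0.2]
```

carry_out:
  deltas:
    - {"offset":[3.3,9.6,3],"angular":[-0.05,0,0.15]}

```text
time: 31.95
eef_pos: [636.0, 99.6, 127.1]
tool_rot: [0.991, 0.134, -0.001, -0.002]
ft_force: [-0.4, -0.2, -0.9]
grip_width: 49.4
```

```bash
python3 go.py 637.5 96.5 118 15; python3 - <<'E'
import fit; from fit import *
np.set_printoptions(precision=1,suppress=True)
S=cap("scene"); p=arm.read_state()["eef_pos"]; fit.LID=15
d=S; z=p[2]-108+0.5
# fit with band: silhouette of lower part (below fingers) against grey/wood: show overlay
a=d["image"].copy(); x,y=proj(d,[637,96,60])[0].astype(int)
b=cv2.resize(a[y-60:y+60,x-70:x+70],None,fx=5,fy=5,interpolation=cv2.INTER_CUBIC)
def ol(P,c): cv2.polylines(b,[((proj(d,P)-[x-70.5,y-60.5])*5).astype(np.int32)],True,c,1)
for q in ((p[0],p[1]),): ol(circ(*q,z,25),(255,0,255)); ol(circ(*q,z+130,25),(255,0,255))
ol(circ(637.4,96.4,7,35),(0,255,0)); ol(circ(638.2,96.1,7,35),(0,0,255))
cv2.imwrite("pics/yz.png",b)
E
```

```text
t 31.9 pos [636.   99.6 127.1] F [-0.4 -0.2 -0.9] w 49.4
q [ 0.3  0.6 -0.7  1.5  0.3  1.2 -1.8]
offset tool-now [0.7 3.4 9.1]  after turn [0.7 3.4 9.1]  turn units [-0.1  0.   0.1]
```

View pics/yz.png

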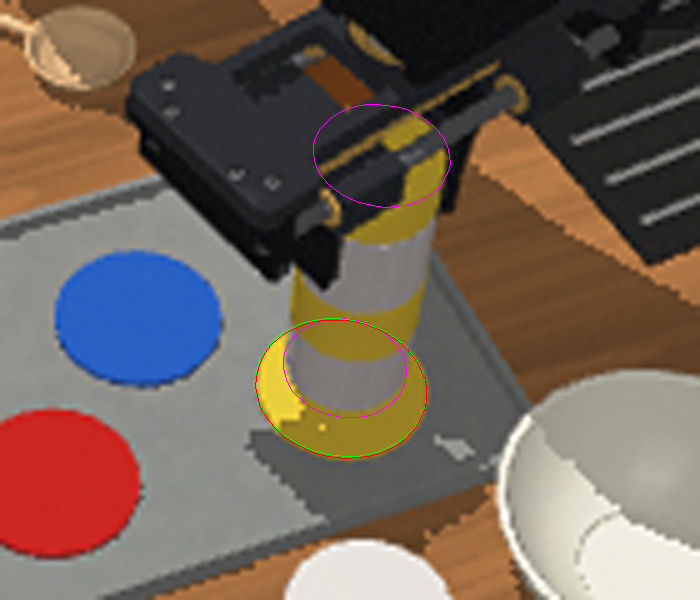

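carry_out:
  deltas:
    - {"offset":[0.7,3.4,3],"angular":[-0.05,0,0.1]}

```text
time: 32.1
eef_pos: [640.1, 93.8, 125.5]
tool_rot: [0.992, 0.127, 0.001, 0.001]
ft_force: [0.7, 0.4, -2.0]
grip_width: 49.1
```

carry_out:
  deltas:
    - {"offset":[0,0,3],"angular":[0,0,0]}

```text
time: 32.2
eef_pos: [641.1, 93.4, 123.5]
tool_rot: [0.992, 0.126, 0.002, 0.001]
ft_force: [-1.0, 0.7, -1.3]
grip_width: 49.5
```

```bash
python3 go.py 637.5 96.5 117 15
```

```text
t 32.2 pos [641.1  93.4 123.5] F [-1.   0.7 -1.3] w 49.5
q [ 0.3  0.6 -0.7  1.5  0.3  1.2 -1.8]
offset tool-now [-2.7 -3.9  6.5]  after turn [-2.6 -3.9  6.5]  turn units [ 0.  -0.  -0.1]
```

carry_out:
  deltas:
    - {"offset":[-2.6,-3.5,3],"angular":[0,0,-0.1]}

```text
time: 32.3
eef_pos: [638.6, 95.9, 121.4]
tool_rot: [0.991, 0.13, 0.003, 0.001]
ft_force: [0.1, -0.2, -2.1]
grip_width: 49.6
```

```bash
python3 go.py 637.5 96.5 117 15; python3 -c "
from h import *
cap('scene')"; python3 go.py 637.5 96.5 117 15
```

```text
t 32.3 pos [638.6  95.9 121.4] F [ 0.1 -0.2 -2.1] w 49.6
q [ 0.3  0.6 -0.7  1.5  0.3  1.2 -1.8]
offset tool-now [-0.9 -0.9  4.4]  after turn [-0.9 -0.9  4.4]  turn units [ 0.  -0.1 -0. ]
t 32.4 pos [637.6  96.9 120.9] F [ 0.7  0.8 -2.1] w 49.5
q [ 0.3  0.6 -0.7  1.5  0.3  1.2 -1.8]
offset tool-now [-0.2  0.3  3.9]  after turn [-0.2  0.3  3.9]  turn units [ 0.  -0.1  0. ]
```

carry_out:
  deltas:
    - {"offset":[0,0,2.5],"angular":[0,-0.05,0]}

```text
time: 32.45
eef_pos: [637.7, 97.4, 119.1]
tool_rot: [0.991, 0.132, 0.001, 0.001]
ft_force: [0.4, 0.3, -2.4]
grip_width: 49.4
```

carry_out:
  deltas:
    - {"offset":[0,0,1.8],"angular":[0,0,0]}

```text
time: 32.55
eef_pos: [637.7, 97.6, 117.4]
tool_rot: [0.991, 0.132, 0.001, 0.001]
ft_force: [-0.3, -0.5, -1.9]
grip_width: 49.4
```

carry_out:
  deltas:
    - {"offset":[0,0,1.8],"angular":[0,0,0]}

```text
time: 32.65
eef_pos: [638.3, 97.9, 117.2]
tool_rot: [0.991, 0.132, 0.002, 0.001]
ft_force: [-5.2, -1.5, 18.9]
grip_width: 49.6
```

```bash
python3 go.py 637.5 96.5 117 15
```

```text
t 32.6 pos [638.3  97.9 117.2] F [-5.2 -1.5 18.9] w 49.6
q [ 0.2  0.6 -0.7  1.5  0.4  1.2 -1.8]
offset tool-now [-1.1  1.2  0.2]  after turn [-1.1  1.2  0.2]  turn units [ 0. -0.  0.]
```

Contact at z ≈ 117.2. Releasing, retreating up and checking the yellow tin.

carry_out:
  deltas:
    - {"offset":[0,0,0],"angular":[0,0,0]}
    - {"offset":[0,0,0],"angular":[0,0,0]}
    - {"offset":[0,0,0],"angular":[0,0,0]}
    - {"offset":[0,0,-10],"angular":[0,0,0]}
    - {"offset":[0,0,-35],"angular":[0,0,0]}
    - {"offset":[0,0,-40],"angular":[0,0,0]}
  grip: 74

```text
time: 33.25
eef_pos: [635.9, 97.5, 201.0]
tool_rot: [0.991, 0.132, -0.002, 0.001]
ft_force: [1.3, 0.6, -0.9]
grip_width: 74.0
```

```bash
python3 path.py 467.5 306 205 40 9
```

```text
t 33.25 pos [635.9  97.5 201. ] yaw0 15.2 F [ 1.3  0.6 -0.9] w 74.0 q [ 0.27  0.49 -0.67  1.44  0.31  1.33 -1.73]
[-10. -24.  -0.] -0.48
[-13. -34.  -1.] -0.68
[-11. -35.  -1.] -0.68
[ -9. -36.  -1.] -0.68
[ -7. -36.  -1.] -0.68
[ -5. -36.  -1.] -0.68
[ -2. -28.  -0.] -0.52
[ -1. -20.  -0.] -0.36
[  0. -11.  -0.] -0.2
```

carry_out:
  deltas:
    - {"offset":[-10,-24,-3],"angular":[0,0,-0.5]}
    - {"offset":[-13,-34,-2],"angular":[0,0,-0.7]}
    - {"offset":[-11,-35,0],"angular":[0,0,-0.7]}
    - {"offset":[-9,-36,0],"angular":[0,0,-0.7]}
    - {"offset":[-7,-36,0],"angular":[0,0,-0.7]}
    - {"offset":[-5,-36,0],"angular":[0,0,-0.7]}
    - {"offset":[-2,-28,0],"angular":[0,0,-0.5]}
    - {"offset":[-1,-20,0],"angular":[0,0,-0.4]}
    - {"offset":[0,-9,0],"angular":[0,0,-0.2]}

```text
time: 34.15
eef_pos: [466.0, 310.5, 217.7]
tool_rot: [0.935, 0.353, 0.006, 0.003]
ft_force: [0.0, -0.7, 0.4]
grip_width: 74.2
```

```bash
python3 go.py 467.5 306 165 40; python3 - <<'E'
import fit; from fit import *
np.set_printoptions(precision=1,suppress=True)
S=cap("scene","s9");T=cap("top","t9"); fit.LID=15
print([ (x,round(e,1)) for x,e in [fit_lid(ds,"yellow",[638,97],137) for ds in([S],[T])]])
fit.OTHER=[]
print([fit_pad([d],"yellow",[638,97],[637,97]) for d in(S,T)])
E
python3 go.py 467.5 306 165 40
```

```text
t 34.1 pos [466.  310.5 217.7] F [ 0.  -0.7  0.4] w 74.2
q [ 0.1  0.3 -0.9  1.6  0.3  1.3 -1.7]
offset tool-now [-2.3  3.8 52.7]  after turn [-1.7  4.4 52.7]  turn units [ 0.1 -0.1  0.3]
[(array([638.6,  94.9]), np.float64(5.3)), (array([639.9,  97.1]), np.float64(305.7))]
[(array([637.8,  97.1]), np.float64(2.0242524464447644)), (array([637.9,  97.3]), np.float64(4.24585628066105))]
t 34.2 pos [466.8 309.7 217.5] F [-0.3  0.  -0. ] w 74.4
q [ 0.1  0.3 -0.9  1.6  0.3  1.3 -1.7]
offset tool-now [-2.4  2.8 52.5]  after turn [-1.8  3.3 52.5]  turn units [ 0.1 -0.1  0.3]
```

View pics/t9.png

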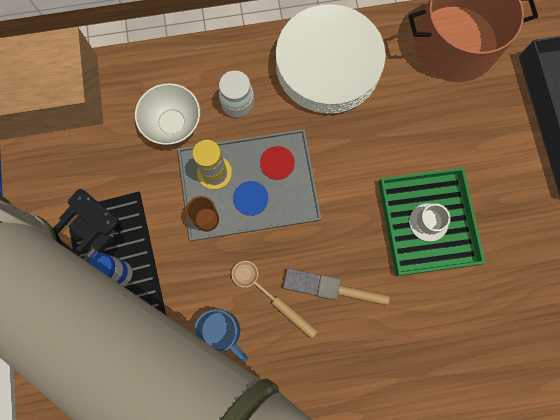

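The yellow tin stands on its pad at (213,165), within about 2 mm of centre. The ramekin sits on the disc at (434,218). Blue next.

carry_out:
  deltas:
    - {"offset":[-2,3,15],"angular":[0.1,-0.1,0.2]}
    - {"offset":[-0.5,0,25],"angular":[0,0,0]}
    - {"offset":[-0.5,0,10],"angular":[0,0,0]}

```text
time: 34.55
eef_pos: [471.0, 301.1, 164.9]
tool_rot: [0.941, 0.339, 0.0, 0.001]
ft_force: [-0.2, -0.7, -0.7]
grip_width: 74.3
```

```bash
python3 go.py 467.5 306 112 40
```

```text
t 34.5 pos [471.  301.1 164.9] F [-0.2 -0.7 -0.7] w 74.3
q [ 0.1  0.4 -0.9  1.7  0.3  1.2 -1.8]
offset tool-now [ 0.4 -6.1 52.9]  after turn [ 0.5 -6.  52.9]  turn units [ 0.   0.  -0.1]
```

carry_out:
  deltas:
    - {"offset":[0,-5,3],"angular":[0,0,-0.1]}
    - {"offset":[0,-1.5,6],"angular":[0,0,0]}

```text
time: 34.75
eef_pos: [467.8, 303.8, 153.8]
tool_rot: [0.94, 0.341, -0.001, 0.001]
ft_force: [0.3, 0.8, 0.2]
grip_width: 74.1
```

```bash
python3 go.py 467.5 306 112 40
```

```text
t 34.8 pos [467.8 303.8 153.8] F [0.3 0.8 0.2] w 74.1
q [ 0.1  0.4 -0.9  1.7  0.3  1.2 -1.8]
offset tool-now [ 1.3 -1.9 41.7]  after turn [ 1.2 -1.9 41.8]  turn units [ 0.  0. -0.]
```

carry_out:
  deltas:
    - {"offset":[1,-1.9,8],"angular":[0,0,0]}
    - {"offset":[0,-0.5,18],"angular":[0,0,0]}
    - {"offset":[0,0,10],"angular":[0,0,0]}
    - {"offset":[0,0,4],"angular":[0,0,0]}

```text
time: 35.15
eef_pos: [467.8, 306.9, 112.4]
tool_rot: [0.94, 0.34, -0.0, 0.001]
ft_force: [-0.5, -0.3, 0.3]
grip_width: 73.7
```

```bash
python3 go.py 467.5 306 112 40
```

```text
t 35.1 pos [467.8 306.9 112.4] F [-0.5 -0.3  0.3] w 73.7
q [ 0.   0.4 -0.8  1.8  0.4  1.1 -1.8]
offset tool-now [-0.8  0.5  0.5]  after turn [-0.8  0.5  0.4]  turn units [ 0.  0. -0.]
```

carry_out:
  deltas:
    - {"offset":[0,0,0],"angular":[0,0,0]}
    - {"offset":[0,0,0],"angular":[0,0,0]}
    - {"offset":[0,0,0],"angular":[0,0,0]}
    - {"offset":[0,0,0],"angular":[0,0,0]}
    - {"offset":[0,0,0],"angular":[0,0,0]}
  grip: 35

```text
time: 35.65
eef_pos: [468.3, 307.4, 113.8]
tool_rot: [0.94, 0.34, 0.0, 0.001]
ft_force: [-0.5, 0.5, -3.2]
grip_width: 49.6
```

```bash
python3 go.py 467.5 306 112 40
```

```text
t 35.6 pos [468.3 307.4 113.8] F [-0.5  0.5 -3.2] w 49.6
q [ 0.   0.4 -0.8  1.8  0.4  1.1 -1.8]
offset tool-now [-1.5  0.6  1.8]  after turn [-1.5  0.6  1.8]  turn units [ 0. -0. -0.]
```

carry_out:
  deltas:
    - {"offset":[0,0,-15],"angular":[0,0,0]}
    - {"offset":[0,0,-35],"angular":[0,0,0]}
    - {"offset":[0,0,-45],"angular":[0,0,0]}
    - {"offset":[0,0,-40],"angular":[0,0,0]}
    - {"offset":[0,0,-12],"angular":[0,0,0]}

```text
time: 36.15
eef_pos: [465.9, 306.7, 267.0]
tool_rot: [0.94, 0.341, -0.002, 0.001]
ft_force: [0.2, 1.6, -3.5]
grip_width: 49.3
```

```bash
python3 path.py 574 33 265 15 10
```

```text
t 36.15 pos [465.9 306.7 267. ] yaw0 39.9 F [ 0.2  1.6 -3.5] w 49.3 q [ 0.09  0.29 -0.9   1.57  0.23  1.39 -1.71]
[-8. 24.  0.] 0.42
[-10.  34.   0.] 0.6
[-8. 35.  0.] 0.6
[-6. 35.  0.] 0.6
[-4. 35.  0.] 0.6
[-3. 35.  0.] 0.6
[-1. 35.  0.] 0.6
[ 1. 27.  0.] 0.46
[ 1. 19.  0.] 0.32
[ 1. 11.  0.] 0.18
```

carry_out:
  deltas:
    - {"offset":[-8,24,0],"angular":[0,0,0.4]}
    - {"offset":[-10,34,0],"angular":[0,0,0.6]}
    - {"offset":[-8,35,0],"angular":[0,0,0.6]}
    - {"offset":[-6,35,0],"angular":[0,0,0.6]}
    - {"offset":[-4,35,0],"angular":[0,0,0.6]}
    - {"offset":[-3,35,0],"angular":[0,0,0.6]}
    - {"offset":[-1,35,0],"angular":[0,0,0.6]}
    - {"offset":[1,27,0],"angular":[0,0,0.4]}
    - {"offset":[1,19,0],"angular":[0,0,0.3]}
    - {"offset":[0,8,0],"angular":[0,0,0.2]}

```text
time: 37.15
eef_pos: [572.6, 28.2, 270.1]
tool_rot: [0.992, 0.13, -0.002, -0.0]
ft_force: [-0.5, 0.2, -2.4]
grip_width: 49.4
```

```bash
python3 go.py 574 33 170 15
```

```text
t 37.1 pos [572.6  28.2 270.1] F [-0.5  0.2 -2.4] w 49.4
q [ 0.4  0.3 -0.7  1.5  0.2  1.4 -1.6]
offset tool-now [  2.9  -4.2 100.1]  after turn [  2.6  -4.2 100.1]  turn units [-0.  0. -0.]
```

carry_out:
  deltas:
    - {"offset":[1,-1,15],"angular":[0,0,0]}
    - {"offset":[0,0,35],"angular":[0,0,0]}
    - {"offset":[-1,0,45],"angular":[0,0,0]}
    - {"offset":[-1,0,30],"angular":[0,0,0]}
    - {"offset":[-0.5,0,10],"angular":[0,0,0]}

```text
time: 37.65
eef_pos: [569.4, 37.0, 129.4]
tool_rot: [0.991, 0.135, -0.0, -0.002]
ft_force: [-0.6, 0.1, -3.4]
grip_width: 49.8
```

```bash
python3 go.py 574 33 118 15;  python3 -c "
from h import *
cap('scene','s10')"; python3 go.py 574 33 118 15
```

```text
t 37.6 pos [569.4  37.  129.4] F [-0.6  0.1 -3.4] w 49.8
q [ 0.4  0.4 -0.7  1.7  0.3  1.1 -1.6]
offset tool-now [ 3.4  5.1 11.3]  after turn [ 3.4  5.  11.4]  turn units [-0.1 -0.   0.1]
t 37.7 pos [569.   37.1 128.9] F [-1.6  0.3 -5.1] w 49.3
q [ 0.4  0.4 -0.7  1.7  0.3  1.1 -1.6]
offset tool-now [ 3.7  5.3 10.9]  after turn [ 3.8  5.3 10.9]  turn units [-0.1  0.   0.1]
```

carry_out:
  deltas:
    - {"offset":[3.5,4.5,2],"angular":[-0.05,0,0.1]}

```text
time: 37.8
eef_pos: [573.6, 35.2, 127.5]
tool_rot: [0.991, 0.132, -0.0, -0.0]
ft_force: [0.9, 0.2, -3.4]
grip_width: 49.5
```

```bash
python3 -c "
from h import *
cap('scene','s10');cap('top')"; python3 go.py 574 33 118 15
```

```text
t 37.9 pos [574.4  34.1 127.6] F [ 0.4 -1.1 -2.3] w 49.4
q [ 0.4  0.4 -0.7  1.7  0.3  1.1 -1.6]
offset tool-now [-0.6  0.9  9.6]  after turn [-0.6  0.9  9.6]  turn units [ 0. -0.  0.]
```

View pics/s10.png

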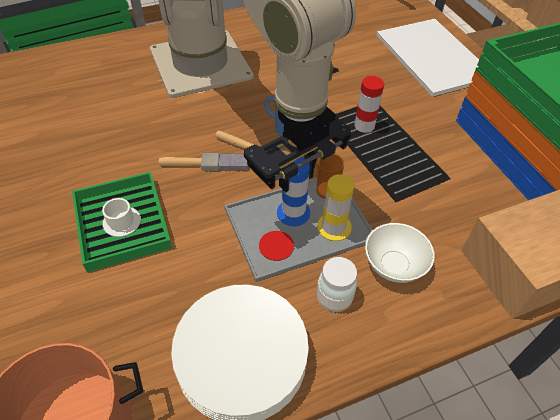

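The blue tin is held upright over its pad at (294,205), with yellow standing and the tumbler upright. Lowering it.

carry_out:
  deltas:
    - {"offset":[-0.5,0.5,5],"angular":[0,0,0]}
    - {"offset":[0,0,3],"angular":[0,0,0]}

```text
time: 38.1
eef_pos: [575.8, 33.7, 121.9]
tool_rot: [0.991, 0.13, 0.002, 0.0]
ft_force: [0.3, 0.0, -3.1]
grip_width: 49.2
```

```bash
python3 go.py 574 33 117 15
```

```text
t 38.1 pos [575.8  33.7 121.9] F [ 0.3  0.  -3.1] w 49.2
q [ 0.4  0.4 -0.7  1.7  0.3  1.1 -1.6]
offset tool-now [-2.   0.2  4.8]  after turn [-1.9  0.2  4.9]  turn units [ 0.  -0.1 -0. ]
```

carry_out:
  deltas:
    - {"offset":[-2,0.5,3],"angular":[0,-0.05,0]}

```text
time: 38.2
eef_pos: [574.6, 32.8, 119.4]
tool_rot: [0.991, 0.13, 0.001, 0.001]
ft_force: [-0.0, -0.2, -3.1]
grip_width: 49.9
```

carry_out:
  deltas:
    - {"offset":[0,0,1.8],"angular":[0,0,0]}

```text
time: 38.3
eef_pos: [574.5, 32.5, 117.6]
tool_rot: [0.991, 0.13, 0.001, 0.001]
ft_force: [0.7, -0.4, -3.4]
grip_width: 49.6
```

carry_out:
  deltas:
    - {"offset":[0,0,1.5],"angular":[0,0,0]}

```text
time: 38.4
eef_pos: [574.9, 32.5, 116.6]
tool_rot: [0.991, 0.13, 0.001, 0.001]
ft_force: [-3.5, -0.2, 12.7]
grip_width: 49.5
```

```bash
python3 go.py 574 33 117 15
```

```text
t 38.4 pos [574.9  32.5 116.6] F [-3.5 -0.2 12.7] w 49.5
q [ 0.4  0.4 -0.7  1.7  0.3  1.1 -1.6]
offset tool-now [-0.7 -0.7 -0.4]  after turn [-0.7 -0.7 -0.4]  turn units [ 0. -0. -0.]
```

carry_out:
  deltas:
    - {"offset":[0,0,0],"angular":[0,0,0]}
    - {"offset":[0,0,0],"angular":[0,0,0]}
    - {"offset":[0,0,0],"angular":[0,0,0]}
    - {"offset":[0,0,-10],"angular":[0,0,0]}
    - {"offset":[0,0,-35],"angular":[0,0,0]}
    - {"offset":[0,0,-40],"angular":[0,0,0]}
  grip: 74

```text
time: 39.0
eef_pos: [572.6, 32.4, 201.1]
tool_rot: [0.991, 0.13, -0.002, 0.0]
ft_force: [0.7, 0.9, 0.2]
grip_width: 73.6
```

```bash
python3 path.py 388 300 205 42 10
```

```text
t 39.0 pos [572.6  32.4 201.1] yaw0 15.0 F [0.7 0.9 0.2] w 73.6 q [ 0.43  0.33 -0.68  1.63  0.21  1.26 -1.6 ]
[ -9. -26.  -0.] -0.46
[-12. -37.  -0.] -0.65
[-10. -38.  -0.] -0.65
[ -7. -38.  -0.] -0.65
[ -5. -39.  -0.] -0.65
[ -3. -39.  -0.] -0.65
[ -1. -39.  -0.] -0.65
[  1. -30.  -0.] -0.5
[  2. -21.  -0.] -0.35
[  1. -12.  -0.] -0.2
```

carry_out:
  deltas:
    - {"offset":[-9,-26,-3],"angular":[0,0,-0.5]}
    - {"offset":[-12,-37,-2],"angular":[0,0,-0.65]}
    - {"offset":[-10,-38,0],"angular":[0,0,-0.65]}
    - {"offset":[-7,-38,0],"angular":[0,0,-0.65]}
    - {"offset":[-5,-39,0],"angular":[0,0,-0.65]}
    - {"offset":[-3,-39,0],"angular":[0,0,-0.65]}
    - {"offset":[-1,-39,0],"angular":[0,0,-0.65]}
    - {"offset":[1,-30,0],"angular":[0,0,-0.5]}
    - {"offset":[2,-21,0],"angular":[0,0,-0.35]}
    - {"offset":[1,-9,0],"angular":[0,0,-0.2]}

```text
time: 40.0
eef_pos: [384.4, 305.8, 219.9]
tool_rot: [0.93, 0.368, 0.008, 0.003]
ft_force: [0.2, 0.5, 0.2]
grip_width: 73.7
```

```bash
python3 go.py 388 300 165 42; python3 - <<'E'
import fit; from fit import *
np.set_printoptions(precision=1,suppress=True)
S=cap("scene","s11");T=cap("top","t11"); fit.LID=15
print([ (x,round(e,1)) for x,e in [fit_lid(ds,"blue",[574,32],137) for ds in([S],[T])]])
print([fit_pad([d],"blue",[574,32],[574,33]) for d in(S,T)])
E
python3 go.py 388 300 165 42
```

```text
t 40.0 pos [384.4 305.8 219.9] F [0.2 0.5 0.2] w 73.7
q [ 0.1  0.1 -1.   1.8  0.1  1.2 -1.7]
offset tool-now [-2.  6. 55.]  after turn [-1.2  6.7 54.9]  turn units [ 0.1 -0.1  0.2]
[(array([576.9,  29. ]), np.float64(7.6)), (array([572.1,  31.2]), np.float64(77.8))]
[(array([573.7,  33. ]), np.float64(3.6912997254189963)), (array([574.3,  33.1]), np.float64(7.045851089034804))]
t 40.1 pos [385.2 304.9 219.7] F [-0.2  0.2  0.3] w 74.0
q [ 0.1  0.1 -1.   1.8  0.1  1.2 -1.7]
offset tool-now [-2.   4.8 54.7]  after turn [-1.2  5.5 54.7]  turn units [ 0.1 -0.1  0.2]
```

View pics/s11.png

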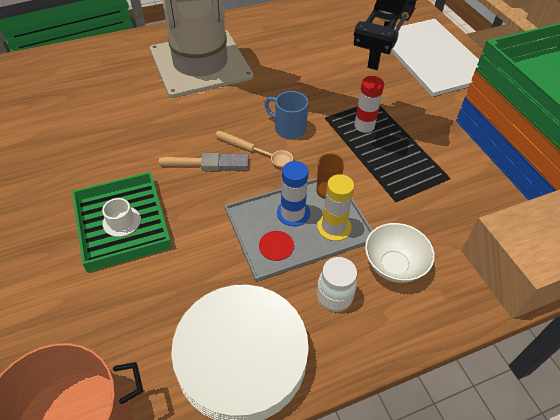

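Blue stands on its pad at (294,190), with the same camera reading as at the start. Now red.

carry_out:
  deltas:
    - {"offset":[-1,4,15],"angular":[0.1,-0.1,0.2]}
    - {"offset":[0,0,25],"angular":[0,0,0]}
    - {"offset":[0,0,12],"angular":[0,0,0]}

```text
time: 40.4
eef_pos: [391.8, 297.4, 165.9]
tool_rot: [0.935, 0.354, 0.003, 0.001]
ft_force: [0.0, -1.1, 0.1]
grip_width: 74.2
```

```bash
python3 go.py 388 300 112 42
```

```text
t 40.4 pos [391.8 297.4 165.9] F [ 0.  -1.1  0.1] w 74.2
q [ 0.1  0.2 -0.9  1.9  0.2  1.1 -1.7]
offset tool-now [-1.4 -4.7 53.8]  after turn [-1.1 -4.5 53.9]  turn units [ 0.1 -0.1 -0.1]
```

carry_out:
  deltas:
    - {"offset":[-1,-3.5,4],"angular":[0.05,-0.1,0]}
    - {"offset":[0,-1.5,6],"angular":[0,0,0]}

```text
time: 40.6
eef_pos: [388.4, 298.1, 153.5]
tool_rot: [0.936, 0.352, -0.004, 0.001]
ft_force: [0.6, 0.2, 0.3]
grip_width: 74.1
```

```bash
python3 go.py 388 300 112 42
```

```text
t 40.6 pos [388.4 298.1 153.5] F [0.6 0.2 0.3] w 74.1
q [ 0.1  0.2 -0.9  1.9  0.2  1.1 -1.8]
offset tool-now [ 1.3 -1.6 41.5]  after turn [ 1.  -1.7 41.5]  turn units [-0.   0.1 -0.2]
```

carry_out:
  deltas:
    - {"offset":[1,-1.7,8],"angular":[0,0.1,-0.1]}
    - {"offset":[0,-0.5,18],"angular":[0,0,0]}
    - {"offset":[0,0,10],"angular":[0,0,0]}
    - {"offset":[0,0,4],"angular":[0,0,0]}

```text
time: 41.0
eef_pos: [388.4, 301.0, 112.1]
tool_rot: [0.934, 0.356, 0.001, -0.001]
ft_force: [-0.2, 0.5, -0.4]
grip_width: 74.0
```

```bash
python3 go.py 388 300 112 42
```

```text
t 41.0 pos [388.4 301.  112.1] F [-0.2  0.5 -0.4] w 74.0
q [ 0.1  0.3 -0.9  1.9  0.3  1.1 -1.8]
offset tool-now [-1.   0.5  0.1]  after turn [-1.   0.5  0.1]  turn units [-0.  -0.  -0.1]
```

carry_out:
  deltas:
    - {"offset":[0,0,0],"angular":[0,0,0]}
    - {"offset":[0,0,0],"angular":[0,0,0]}
    - {"offset":[0,0,0],"angular":[0,0,0]}
    - {"offset":[0,0,0],"angular":[0,0,0]}
    - {"offset":[0,0,0],"angular":[0,0,0]}
  grip: 35

```text
time: 41.5
eef_pos: [388.9, 301.6, 113.3]
tool_rot: [0.934, 0.356, 0.002, -0.001]
ft_force: [0.5, -0.6, -3.2]
grip_width: 49.4
```

carry_out:
  deltas:
    - {"offset":[0,0,-15],"angular":[0,0,0]}
    - {"offset":[0,0,-35],"angular":[0,0,0]}
    - {"offset":[0,0,-45],"angular":[0,0,0]}
    - {"offset":[0,0,-40],"angular":[0,0,0]}
    - {"offset":[0,0,-20],"angular":[0,0,0]}

```text
time: 42.0
eef_pos: [385.6, 300.3, 274.6]
tool_rot: [0.934, 0.358, -0.001, -0.002]
ft_force: [0.5, 0.4, -2.7]
grip_width: 49.5
```

```bash
python3 path.py 637.5 -30 275 5 12
```

```text
t 42.0 pos [385.6 300.3 274.6] yaw0 41.9 F [ 0.5  0.4 -2.7] w 49.5 q [ 0.19  0.1  -0.98  1.73  0.08  1.36 -1.64]
[-2. 28. -0.] 0.5
[-1. 40. -0.] 0.72
[ 1. 40. -0.] 0.72
[ 4. 40. -0.] 0.72
[ 6. 40. -0.] 0.72
[ 9. 39. -0.] 0.72
[11. 39. -0.] 0.72
[13. 38. -0.] 0.72
[16. 37. -0.] 0.72
[14. 28. -0.] 0.55
[11. 19. -0.] 0.38
[ 6. 10. -0.] 0.22
```

carry_out:
  deltas:
    - {"offset":[-2,28,0],"angular":[0,0,0.5]}
    - {"offset":[-1,40,0],"angular":[0,0,0.7]}
    - {"offset":[1,40,0],"angular":[0,0,0.7]}
    - {"offset":[4,40,0],"angular":[0,0,0.7]}
    - {"offset":[6,40,0],"angular":[0,0,0.7]}
    - {"offset":[9,39,0],"angular":[0,0,0.7]}
    - {"offset":[11,39,0],"angular":[0,0,0.7]}
    - {"offset":[13,38,0],"angular":[0,0,0.7]}
    - {"offset":[16,37,0],"angular":[0,0,0.7]}
    - {"offset":[14,28,0],"angular":[0,0,0.6]}
    - {"offset":[11,19,0],"angular":[0,0,0.4]}
    - {"offset":[5,8,0],"angular":[0,0,0.2]}

```text
time: 43.2
eef_pos: [644.1, -34.0, 293.0]
tool_rot: [0.999, 0.04, 0.006, -0.004]
ft_force: [-0.1, -0.1, -2.3]
grip_width: 49.6
```

```bash
python3 go.py 637.5 -30 170 5
```

```text
t 43.2 pos [644.1 -34.  293. ] F [-0.1 -0.1 -2.3] w 49.6
q [ 0.4  0.4 -0.6  1.3  0.2  1.5 -1.7]
offset tool-now [ -7.8  -3.6 122.9]  after turn [ -6.2  -4.5 123. ]  turn units [-0.1 -0.1 -0.1]
```

carry_out:
  deltas:
    - {"offset":[-6,-1,15],"angular":[-0.1,-0.1,0]}
    - {"offset":[-1,0,35],"angular":[0,0,0]}
    - {"offset":[-1,0,45],"angular":[0,0,0]}
    - {"offset":[-1,0,45],"angular":[0,0,0]}
    - {"offset":[-1,0,16],"angular":[0,0,0]}

```text
time: 43.7
eef_pos: [636.3, -31.1, 139.9]
tool_rot: [0.999, 0.041, 0.007, -0.001]
ft_force: [-0.5, -0.3, -2.6]
grip_width: 49.6
```

```bash
python3 go.py 637.5 -30 118 5;  python3 -c "
from h import *
cap('scene','s12')"; python3 go.py 637.5 -30 118 5
```

```text
t 43.7 pos [636.3 -31.1 139.9] F [-0.5 -0.3 -2.6] w 49.6
q [ 0.4  0.5 -0.6  1.5  0.3  1.2 -1.7]
offset tool-now [ 1.  -1.  21.9]  after turn [ 1.3 -1.  21.9]  turn units [-0.  -0.1 -0.1]
t 43.8 pos [635.9 -30.9 138.9] F [-1.1 -0.7 -4.9] w 49.3
q [ 0.4  0.5 -0.6  1.5  0.3  1.2 -1.7]
offset tool-now [ 1.5 -0.8 20.9]  after turn [ 1.7 -0.8 20.9]  turn units [-0.  -0.1 -0.1]
```

carry_out:
  deltas:
    - {"offset":[1,-0.8,8],"angular":[0,-0.15,0]}
    - {"offset":[0,0,7],"angular":[0,0,0]}

```text
time: 43.95
eef_pos: [637.5, -28.7, 126.0]
tool_rot: [0.999, 0.042, -0.0, -0.001]
ft_force: [-0.5, -0.4, -2.7]
grip_width: 49.3
```

```bash
python3 -c "
from h import *
cap('scene','s12')"; python3 go.py 637.5 -30 117 5
```

```text
t 44.0 pos [637.3 -28.7 125.3] F [-0.6 -0.4 -4.1] w 49.5
q [ 0.4  0.5 -0.6  1.5  0.3  1.2 -1.7]
offset tool-now [0.  1.3 8.3]  after turn [0.  1.3 8.3]  turn units [-0. -0. -0.]
```

Expected contact is at about 116.3.

carry_out:
  deltas:
    - {"offset":[0,1.3,4],"angular":[0,0,0]}

```text
time: 44.1
eef_pos: [638.3, -29.6, 122.5]
tool_rot: [0.999, 0.043, 0.001, -0.001]
ft_force: [0.1, 0.4, -2.5]
grip_width: 49.6
```

carry_out:
  deltas:
    - {"offset":[0,0,2.5],"angular":[0,0,0]}

```text
time: 44.2
eef_pos: [638.6, -29.7, 120.4]
tool_rot: [0.999, 0.043, 0.001, -0.001]
ft_force: [-0.3, -0.2, -2.3]
grip_width: 49.6
```

```bash
python3 go.py 637.5 -30 116.5 5
```

```text
t 44.2 pos [638.6 -29.7 120.4] F [-0.3 -0.2 -2.3] w 49.6
q [ 0.4  0.5 -0.6  1.5  0.3  1.2 -1.7]
offset tool-now [-1.2  0.2  3.9]  after turn [-1.2  0.2  3.9]  turn units [-0. -0. -0.]
```

carry_out:
  deltas:
    - {"offset":[-1,0,2.5],"angular":[0,0,0]}

```text
time: 44.3
eef_pos: [638.1, -29.8, 118.5]
tool_rot: [0.999, 0.043, 0.002, -0.001]
ft_force: [-0.7, -1.3, -2.3]
grip_width: 49.6
```

carry_out:
  deltas:
    - {"offset":[-0.3,0,1.8],"angular":[0,0,0]}

```text
time: 44.4
eef_pos: [637.9, -29.9, 116.9]
tool_rot: [0.999, 0.042, 0.002, -0.001]
ft_force: [-0.6, 0.4, -2.7]
grip_width: 49.7
```

carry_out:
  deltas:
    - {"offset":[0,0,1.3],"angular":[0,0,0]}

```text
time: 44.5
eef_pos: [638.1, -29.8, 116.2]
tool_rot: [0.999, 0.042, 0.003, -0.001]
ft_force: [-4.2, -0.6, 9.2]
grip_width: 49.2
```

Contact. Releasing, retreating up and moving away towards −y.

carry_out:
  deltas:
    - {"offset":[0,0,0],"angular":[0,0,0]}
    - {"offset":[0,0,0],"angular":[0,0,0]}
    - {"offset":[0,0,0],"angular":[0,0,0]}
    - {"offset":[0,0,-10],"angular":[0,0,0]}
    - {"offset":[0,0,-35],"angular":[0,0,0]}
    - {"offset":[0,0,-45],"angular":[0,0,0]}
    - {"offset":[0,0,-45],"angular":[0,0,0]}
  grip: 74

```text
time: 45.2
eef_pos: [634.9, -30.4, 251.6]
tool_rot: [0.999, 0.043, -0.002, -0.002]
ft_force: [0.8, -0.1, -0.2]
grip_width: 73.6
```

carry_out:
  deltas:
    - {"offset":[-20,40,0],"angular":[0,0,0]}
    - {"offset":[-20,40,0],"angular":[0,0,0]}
    - {"offset":[-20,40,0],"angular":[0,0,0]}
    - {"offset":[-20,40,0],"angular":[0,0,0]}
    - {"offset":[-20,40,0],"angular":[0,0,0]}
    - {"offset":[-20,40,0],"angular":[0,0,0]}
    - {"offset":[-20,40,0],"angular":[0,0,0]}
    - {"offset":[-20,40,0],"angular":[0,0,0]}
    - {"offset":[-20,40,0],"angular":[0,0,0]}
    - {"offset":[-15,30,0],"angular":[0,0,0]}
    - {"offset":[-10,20,0],"angular":[0,0,0]}
    - {"offset":[-5,10,0],"angular":[0,0,0]}

```text
time: 46.4
eef_pos: [461.1, -479.5, 269.2]
tool_rot: [0.999, 0.047, 0.01, 0.002]
ft_force: [0.3, 1.0, -0.1]
grip_width: 74.1
```

```bash
python3 - <<'E'
import fit; from fit import *
np.set_printoptions(precision=1,suppress=True)
S=cap("scene","s13");T=cap("top","t13"); fit.LID=15
pads=dict(red=[637.4,-29.8],blue=[573.9,33],yellow=[637.3,96.6])
for c in pads: print(c,[ (x,round(e,1)) for x,e in [fit_lid(ds,c,pads[c],137) for ds in([S],[T])]])
for n,d in(("s",S),("t",T)):
    x,y=proj(d,[620,40,60])[0].astype(int)
    a=cv2.resize(d["image"][y-70:y+70,x-85:x+85],None,fx=4.5,fy=4.5,interpolation=cv2.INTER_CUBIC)
    for c,q in pads.items():
        for z,r in((7,25),(137,25)): cv2.polylines(a,[((proj(d,circ(*q,z,r))-[x-85.5,y-70.5])*4.5).astype(np.int32)],True,(255,0,255),1)
    cv2.imwrite(f"pics/fz_{n}.png",a)
for n in("scene","top"):
    r=arm.pinpoint(n,"tumbler"); print([(round(k["p"],2),ray(S if n=="scene" else T,k["pixel"],4)[:2]) for k in r[:1]])
E
```

```text
red [(array([640.1, -31.8]), np.float64(8.3)), (array([636.1, -31. ]), np.float64(45.0))]
blue [(array([577.1,  29.2]), np.float64(7.5)), (array([571.8,  31.3]), np.float64(81.6))]
yellow [(array([638.6,  94.9]), np.float64(5.8)), (array([651. ,  97.1]), np.float64(310.9))]
[(0.86, array([540.6, 129.5]))]
[(0.87, array([543. , 123.3]))]
```

View pics/fz_s.png

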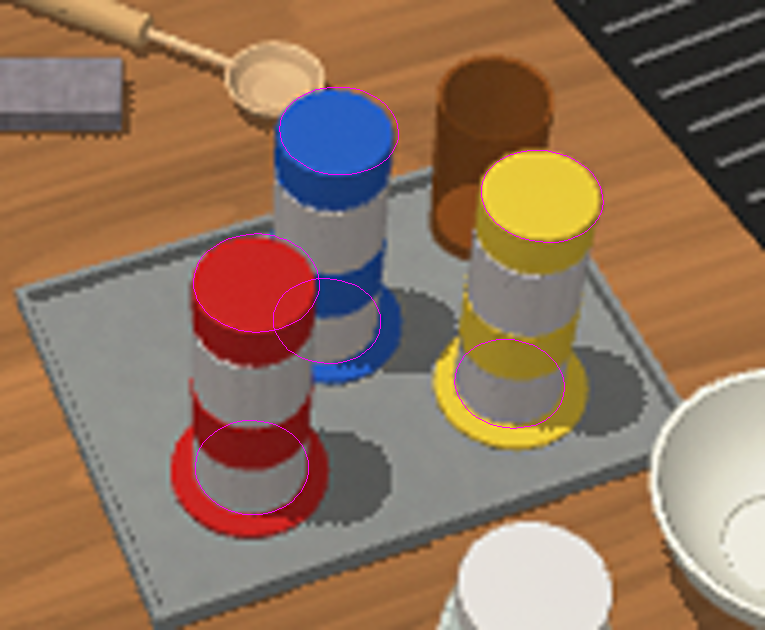

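View pics/fz_t.png

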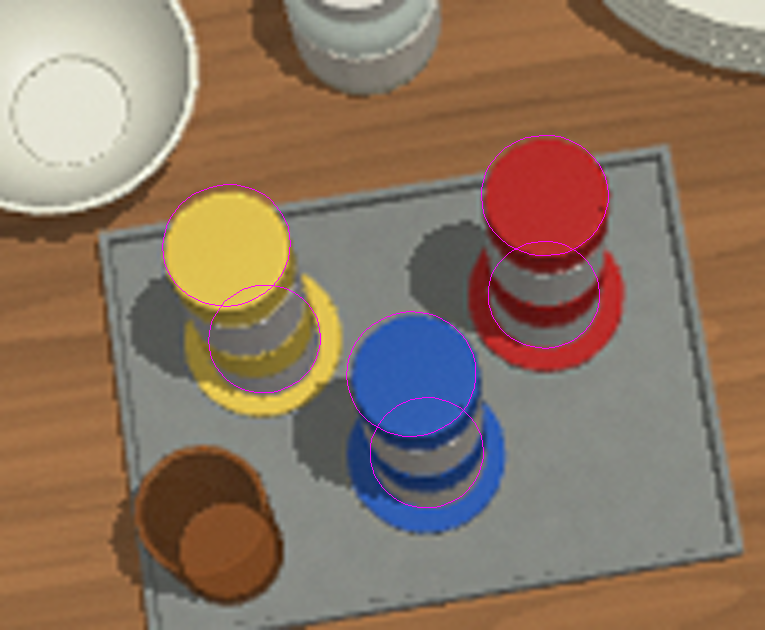

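View pics/s13.png

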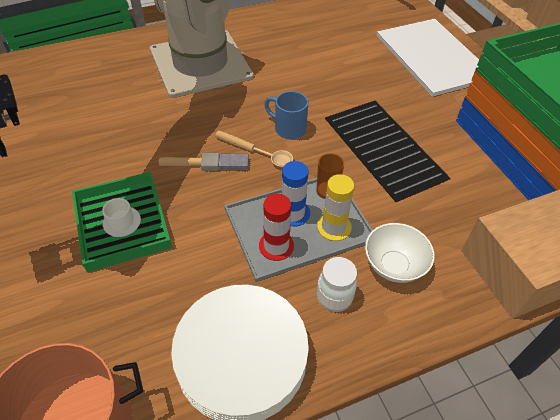

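Both views show all three tins upright on their own pads, within about 2 mm of the centre outlines. The tumbler is unmoved and the ramekin is on the disc at (120,215). I'll let the arm come to rest and hand in.

carry_out:
  deltas:
    - {"offset":[0,0,0],"angular":[0,0,0]}
    - {"offset":[0,0,0],"angular":[0,0,0]}
    - {"offset":[0,0,0],"angular":[0,0,0]}

```text
time: 46.9
eef_pos: [466.9, -471.0, 269.9]
tool_rot: [0.999, 0.053, 0.011, 0.0]
ft_force: [0.6, 0.0, 0.6]
grip_width: 74.1
```

```bash
python3 - <<'E'
from h import *
d=cap("top","t14"); s=arm.read_state(); print(s["time"],np.abs(s["joint_vel"]).max())
print(arm.close_job())
E
```

```text
46.95 0.004712210287944149
the job is handed in; nothing more can be done
None
```

View pics/t14.png

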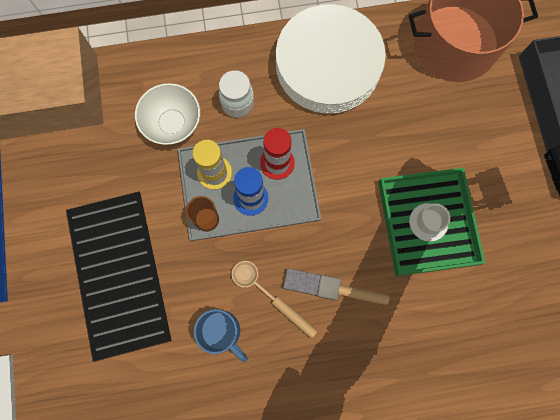

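The job is done and handed in at about 47 s. I moved all three tins upright onto the mat, set the ramekin down on the crate disc (let go only after contact), then put each tin back on the pad of its own colour.

- **Last pictures:** The tins stand upright on their pads, the ramekin is upright on the disc, the tumbler is standing, and the arm is at rest well clear.
- **Centring:** By overlay, the tins and the ramekin are within about 2 mm of centre. The largest force reading I saw was about 27 N, while pressing the ramekin onto the disc.
- **Checks that disagreed:** The two cameras' lid fits differ from each other and from the pad centres by up to about 5 mm in places (blue read 2–4 mm off centre). These match the readings before anything moved, so I put them down to calibration bias.
- **Checks that failed:** The yellow lid fit from the top camera was no good in the last check: it came out about 14 mm off, although the picture shows the tin on its pad. The trained network's tumbler position from the scene camera came out about 7 mm from its first reading. The top camera's was within about 3 mm, and I saw no contact, so I took the tumbler as not moved.

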